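# Gauge the bottle necks and load the printer

### The job

Before printing, take the stepped plug gauge out of its slotted rest and try it in the neck of all three blank bottles in the crate, working from the robot's left to its right and each time pressing it in as far as it will go, then hang it back in its rest. Lay the bottle that takes the thin go plug but stops the thick no-go plug on the two rollers of the printer cradle, its base close to the drive disc and its neck pointing away from it; put the slack bottle, which lets both plugs in, into the scrap bin, and leave the tight one, which takes neither, standing in the crate. Do not disturb the ink tin, the cup or the roll of tape.

Things in the scene. Friction and masses are not known exactly. Their poses are not given: they have to be found in the camera images.
- gauge: stepped (progressive) plug gauge, plain steel and aluminium, 120 mm long, 0.25 kg, upright. From the bottom: go plug 27 mm diameter to 20 mm (lowest 5 mm a cone from 19), no-go plug 32 mm diameter to 34 mm (lowest 3 mm a cone from 27), shank 16 mm to 52 mm, flange 40 mm to 58 mm, handle 20 mm diameter to 120 mm. Origin: centre of its bottom face; z up along it
- gauge_flange (a point): on the gauge's axis at the underside of its flange, 52 mm above its bottom face
- gauge_rest: fixed steel rest: base 100 x 80 x 8 mm, post 60 mm wide at its +x side, and a flat fork 52 mm wide, 5 mm thick, top at 76 mm. The slot, 24 mm wide along the rest's x, is closed 10 mm to +x of the origin and open to -x, where the tines end at 28 mm in upturned lips 3 mm high. The gauge hangs in it by its flange. Origin: on the bench under the hung gauge; base from -45 to +55 mm in x
- rest_seat (a point): on top of the fork (76 mm up) where the gauge's axis belongs when hung. To take the gauge out, lift it 5 to 11 mm and slide it at least 50 mm to the rest's -x: the no-go plug does not pass up through the slot. The reverse hangs it
- crate: fixed blue plastic crate, 120 (x) x 216 (y) x 110 mm high, walls 5 mm, floor 4 mm, two dividers only 60 mm high across it, making a row of three cells 66 mm (y) by 110 mm (x) at 70 mm spacing. Its walls stand 11 mm above the bottles' rims. Origin: centre of the underside
- cell_left (a point): middle of the floor of the cell at the crate's +y end, the robot's left (4 mm above the bench)
- cell_mid (a point): middle of the floor of the middle cell
- cell_right (a point): middle of the floor of the cell at the crate's -y end, the robot's right
- bottle_a: blank white plastic bottle, open top: body 58 mm diameter up to 58 mm, shoulder to 66 mm, neck 46 mm outside diameter to the flat rim at 95 mm; 0.12 kg. Origin: centre of the underside; z to the mouth. Starts upright in a cell, up to 7 mm off its middle. The neck's bore is about 24 (tight), 29 (good) or 34 mm (slack), one bottle of each; clear for 52 mm below the rim
- bottle_b: another bottle like bottle_a but for its bore; any of the three may be the tight, the good or the slack one, in any cell
- bottle_c: another bottle like bottle_a but for its bore; any of the three may be the tight, the good or the slack one, in any cell
- cradle: fixed bottle holder of the printer: base plate 110 mm (x) by 200 mm (y from -122 to +78) by 12 mm; two black rollers 18 mm diameter along y, at x = -20 and +20 mm, axes 40 mm up, y from -42 to +63; cheeks under their ends, 39 mm high; at -y a blue block to 102 mm height with a black drive disc 54 mm diameter facing +y, face at y = -55 mm. Origin: on the bench under a well laid bottle's middle
- cradle_bed (a point): middle of the axis of a well laid bottle: 72.3 mm up, midway between the rollers, base 7.5 mm from the disc, neck to +y. Axes as the cradle's
- scrap_bin: fixed open grey plastic box, 150 x 150 x 70 mm high, walls and floor 4 mm. Origin: centre of the underside
- ink_tin: bystander: white ink tin with a red band, 87 mm diameter, 100 mm high, upright. Origin: centre of the underside
- cup: bystander: yellow plastic cup, 72 mm diameter at the rim, 85 mm high. Origin: centre of the underside
- tape: bystander: brown roll of tape lying flat, 96 mm diameter, 48 mm high. Origin: centre of the underside
Mind the look-alikes: they are no part of the job. Leave any blue or turquoise look-alike of the bottle_c alone.

How it is judged:
By the outcome, as a careful person would: the job done as asked, in the order asked, and still so for the second after the job is handed in, with the robot touching nothing.
It also fails if it takes over 72 s, if anything falls off the work surface, if the arm or the gripper's body presses on something with over 40 N, if the wrist force passes 120 N, or if a joint passes its speed limit or range.

### The arm

A 7-joint arm with a two-finger parallel gripper is mounted at the origin on the work surface. World frame = base frame: x ahead of the robot, y to its left, z up, the work surface at z = 0. Lengths are in m, angles in rad, forces in N, time in s.
With the tool pointing down it reaches from about 0.425 to 0.925 m from the base axis. Payload 6.8 kg.
Tool frame: the origin (TCP) lies on the mounting face of the last link; the fingertips stand 173 mm ahead of it and the grasp point (between the pads) lies 155 mm ahead of it; z points along the fingers, y is the direction in which the jaws open and shut (so a half turn about z gives the same grasp; the last joint's range is limited). The gripper opens to 85 mm and grips with 20 to 120 N. Pads are 22 mm wide; open, the fingers measure 114 mm over their backs; the gripper's body (76 mm by 85 mm) begins 54 mm behind the grasp point. The pads swing forward as they close: fully open they stand 13 mm farther back than shut.
Start: joints at [-1.216, 0.477, 0.022, 1.555, -0.011, 1.109, -0.083], TCP at [0.301, 0.604, 0.405] pointing down, gripper open.
Joint ranges: [-2.96, 2.96], [-0.34, 2.1], [-1.41, 1.46], [0.24, 2.44], [-1.37, 4.51], [0.17, 1.92], [-2.96, 2.96]. Speed limits (rad/s): [2.39, 2.39, 3.14, 3.14, 3.14, 3.14, 3.14].

### API

Orientations are given as a unit quaternion [w, x, y, z].
In Python, from workcell import read_state, get_image, hand_in gives the robot as it stands. The module is installed in compiled form; this text tells all that it offers.
- The arm moves only by the tool step_arm, never from a script. Its arguments are lists of equal length, an entry for each row: "offset": the shift along the tool's x, y, z scaled (see below), a list of three; "rot": the turn, a rotation vector about the tool's x, y, z scaled (see below), a list of three; "grip": the opening, from 0 (shut) to 1 (fully open). In form: {"offset": [[tx, ty, tz], ...], "rot": [[wx, wy, wz], ...], "grip": [grip, ...]}. A call has 1 to 12 rows; each row is the pose to reach, as a shift and turn from the pose commanded when the call began, along the tool's axes at that moment, turning the shorter way round; what a row does not reach only later rows make up. The controller multiplies each number of a shift by 120 mm and each number of a turn by 360 degrees. A row lasts 1/8 s, in which the tool goes at most 62.5 mm and 10.7 degrees, less where a joint would pass 70% of its speed; a pose out of reach is approached as far as the arm can. A call with a number of a shift or a turn outside -1 to 1 is refused whole. A call with a gripper value outside its range is refused whole. The fingers move at their own pace and stop on an object; "force" is the grip in N (left out, the last holds). Time passes only in rows, so rows that repeat a pose let the fingers close. It gives the time, the measured TCP pose, the force and the opening at its end, in the units of the state.
- read_state(): the state, without advancing time (a new reading comes with each control period).
- get_image(name): name is "scene" or "top"; returns a dict with "color" (480x640x3 uint8, blue, green, red), "z_map" (480x640 float32, m along the optical axis (not along the pixel's ray), 0 where there is no reading), "fov_y" (degrees; the focal length in pixels is half the picture's height over the tangent of half this angle, whatever the lens; pixels are square), "cx", "cy" (the principal point, pixels), "R" (3x3) and "t" (3): a world point X has camera coordinates R X + t. Camera axes: x right, y down, z forward; pixel columns grow to the right and rows downward; lengths in m; the calibration is good to about 2 mm. A picture is of the moment at which its call begins.
- hand_in(): hands the job in, once; it reports no verdict.
The state is a dict: "time_s": time; "q": joint angles; "joint_vel": joint speeds; "effort": joint torques, N m; "tool_pos": TCP position; "ee_rot": TCP orientation; "ft_force": force on the tool from outside, world axes, zero at the start; "ft_torque": the same for the moment, N m; "finger_gap": opening from 0.0 (shut) to 1.0 (fully open).
Only numpy, scipy, OpenCV 4.12 (cv2) and the standard library are available. Lean on these libraries where they do the work, as an engineer would, in place of code of your own. Each camera call takes 0.05 s, during which the arm holds its last target.

## Working session

There is one attempt and no reset: what is moved stays moved. The work goes in short steps, Python scripts to look and compute and a tool call to move; the robot and the scene stay as the last step left them, time stands still between calls to the robot, and variables do not carry over. Pictures are saved under pics/ and viewed, and the job is handed in when it is done.

Besides the shell and the picture viewer there is one more tool, called after "Request:" as name(argument=value, ...) on one line, values as JSON. step_arm: Moves the arm, as the interface text tells. Shifts and turns lie within -1 to 1; 1 stands for 120 mm of shift or 360 degrees of turn. Its arguments: {"type":"object","properties":{"offset":{"type":"array","items":{"type":"array","items":{"type":"number","minimum":-1,"maximum":1}}},"rot":{"type":"array","items":{"type":"array","items":{"type":"number","minimum":-1,"maximum":1}}},"grip":{"type":"array","items":{"type":"number"}},"force":{"type":"number"}},"required":["offset","rot","grip"]}

```bash
mkdir -p pics; cat > h.py <<'E'
import numpy as np, cv2
from workcell import read_state, get_image, hand_in
def px(im): 
    return 240/np.tan(np.radians(im['fov_y'])/2)
def cloud(im):
    f=px(im); z=im['z_map']; v,u=np.mgrid[:480,:640]
    P=np.stack([(u-im['cx'])/f*z,(v-im['cy'])/f*z,z],-1)
    W=(P-im['t'])@im['R']
    W[z<=0]=np.nan
    return W
def proj(im,X):
    c=im['R']@np.array(X)+im['t']; f=px(im)
    return c[0]/c[2]*f+im['cx'],c[1]/c[2]*f+im['cy']
def ray(im,u,v,h):
    f=px(im); d=im['R'].T@np.array([(u-im['cx'])/f,(v-im['cy'])/f,1]); o=-im['R'].T@im['t']
    return o+d*(h-o[2])/d[2]
E
python3 - <<'E'
from h import *
for n in('scene','top'):
    im=get_image(n); cv2.imwrite(f'pics/{n}0.png',im['color']); print(n,im['fov_y'],im['cx'],im['cy'],-im['R'].T@im['t'],im['R'].round(3).tolist(),(im['z_map']>0).mean())
    np.savez(f'{n}0.npz',**im)
s=read_state();print(s)
E
```

```text
scene 53.792634267694815 320.1367883060952 240.7605013498386 [1.27764414 0.1943968  0.86471043] [[-0.227, 0.974, -0.006], [0.697, 0.158, -0.7], [-0.68, -0.163, -0.715]] 0.995947265625
top 52.29344352748586 318.0654666341746 235.98198796858188 [0.38583384 0.04837631 1.21522418] [[0.027, -0.999, 0.029], [-0.991, -0.031, -0.132], [0.133, -0.025, -0.991]] 0.996015625
{'time_s': 0.1, 'q': array([-1.21610991,  0.47769516,  0.02236682,  1.55631884, -0.01152274,
        1.10928537, -0.08308506]), 'joint_vel': array([ 0.00199398, -0.00105189,  0.00068348, -0.00407357,  0.0001904 ,
       -0.00117445,  0.00222069]), 'effort': array([ 5.17179622e-03, -5.97762144e+01,  1.61380872e+00, -2.81955332e+01,
        1.28315089e-02,  5.03688992e-03, -9.80590926e-06]), 'tool_pos': array([0.30124229, 0.60378557, 0.40385236]), 'ee_rot': array([-1.29941537e-04,  2.29331950e-01,  9.73347951e-01, -7.78439598e-04]), 'ft_force': array([ 0.50984524, -0.01819525, -0.47681781]), 'ft_torque': array([0.00439851, 0.02527295, 0.00041057]), 'finger_gap': 0.9966124828144063}
```

View pics/scene0.png

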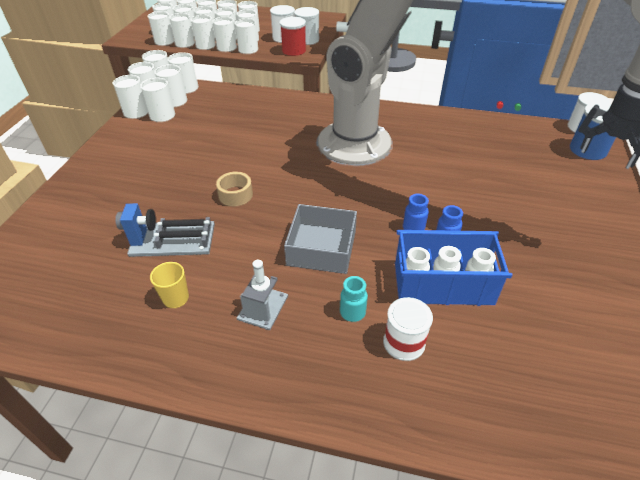

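View pics/top0.png

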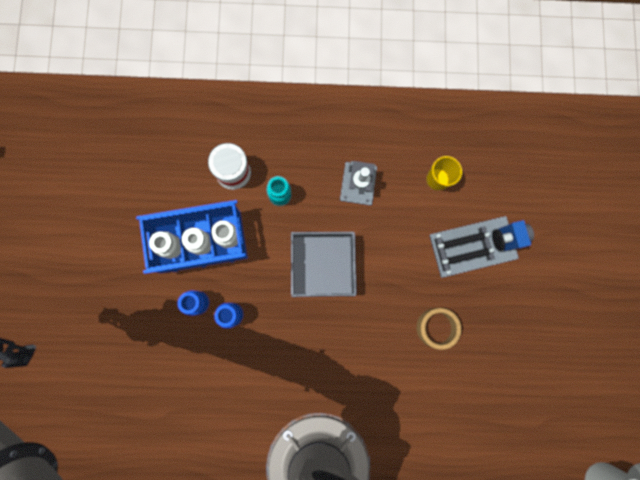

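The pictures show the crate with three white bottles (top image 190,238), the gauge in its rest (360,182), the bin (323,264) and the cradle (478,245). The ink tin is at (229,163), the cup at (445,172) and the tape at (440,328). The look-alikes are two blue bottles (192,302; 228,315) and one turquoise bottle (279,190). The bottles meant are the white ones standing in the crate. Next I take measurements and enlarged crops.

```bash
python3 - <<'E'
from h import *
def L(n): return dict(np.load(n+'0.npz'))
t=L('top'); s=L('scene')
a=t['color']; A=cv2.resize(a[140:285,125:260],None,fx=4,fy=4,interpolation=cv2.INTER_CUBIC)
cv2.imwrite('pics/c1.png',A)
cv2.imwrite('pics/c2.png',cv2.resize(a[150:290,330:540],None,fx=3.8,fy=3.8,interpolation=cv2.INTER_CUBIC))
cv2.imwrite('pics/c3.png',cv2.resize(s['color'][180:340,100:300],None,fx=4,fy=3.7,interpolation=cv2.INTER_CUBIC))
Wt=cloud(t);Ws=cloud(s)
hsvt=cv2.cvtColor(a,cv2.COLOR_BGR2HSV)
# height slices from both views
def pts(cond):
    out=[]
    for W,im in((Wt,t),(Ws,s)):
        out.append(W[cond(W,cv2.cvtColor(im['color'],cv2.COLOR_BGR2HSV))])
    return out
def box(W,x0,x1,y0,y1,z0,z1): return (W[...,0]>x0)&(W[...,0]<x1)&(W[...,1]>y0)&(W[...,1]<y1)&(W[...,2]>z0)&(W[...,2]<z1)
for (u,v,h) in((190,238,.1),(360,182,.0),(475,245,.01),(323,264,.07)): print(u,v,ray(t,u,v,h).round(3))
print('crate rim')
for P in pts(lambda W,H: box(W,.3,.8,.15,.55,.104,.118)&(H[...,0]>100)&(H[...,0]<130)&(H[...,1]>150)):
    r=cv2.minAreaRect(P[:,:2].astype(np.float32)); print(len(P),r,np.median(P[:,2]))
print('bin rim')
for P in pts(lambda W,H: box(W,.3,.7,-.08,.12,.064,.076)):
    r=cv2.minAreaRect(P[:,:2].astype(np.float32)); print(len(P),r)
print('rest base')
for P in pts(lambda W,H: box(W,.55,.75,-.12,.05,.005,.012)):
    r=cv2.minAreaRect(P[:,:2].astype(np.float32)); print(len(P),r)
print('rest fork/flange')
for z0,z1 in((.06,.078),(.078,.09),(.1,.135),(.139,.15)):
  for P in pts(lambda W,H: box(W,.55,.75,-.12,.05,z0,z1)):
    if len(P)>4: r=cv2.minAreaRect(P[:,:2].astype(np.float32)); print(z0,len(P),r,P.mean(0),P[:,2].max())
print('cradle base')
for P in pts(lambda W,H: box(W,.35,.65,-.5,-.15,.008,.016)):
    r=cv2.minAreaRect(P[:,:2].astype(np.float32)); print(len(P),r)
E
```

```text
190 238 [0.522 0.312 0.1  ]
360 182 [ 0.691 -0.086  0.   ]
475 245 [ 0.537 -0.376  0.01 ]
323 264 [0.474 0.006 0.07 ]
crate rim
1165 ((0.5258878469467163, 0.3083555996417999), (0.12988847494125366, 0.22727327048778534), 11.73326587677002) 0.11068543652566747
1223 ((0.5268263220787048, 0.30791473388671875), (0.1360522359609604, 0.2255694419145584), 11.387617111206055) 0.11006474819962507
bin rim
523 ((0.5411997437477112, 0.0037410110235214233), (0.29173120856285095, 0.20079953968524933), 9.548408508300781)
655 ((0.546450674533844, 0.014633730053901672), (0.29583287239074707, 0.19653955101966858), 3.559938907623291)
rest base
699 ((0.6499369740486145, -0.0355541855096817), (0.16877344250679016, 0.19981010258197784), 89.93179321289062)
686 ((0.6446488499641418, -0.03455805778503418), (0.16277480125427246, 0.19624096155166626), 87.36627197265625)
rest fork/flange
0.06 288 ((0.633510172367096, -0.06327599287033081), (0.06460784375667572, 0.19034706056118011), 74.35848999023438) [ 0.6788703  -0.07537524  0.07454367] 0.07796772069825884
0.06 555 ((0.6243581175804138, -0.05213277041912079), 
[... 709 characters left out ...]
1459197998, 0.019510973244905472), 28.457263946533203) [ 0.68727056 -0.07765954  0.11691073] 0.13486122837975859
0.139 64 ((0.681182861328125, -0.08063751459121704), (0.01840512454509735, 0.01849736087024212), 82.25789642333984) [ 0.68036669 -0.08073421  0.1445134 ] 0.14945869634243186
0.139 70 ((0.6819061040878296, -0.08052979409694672), (0.018014907836914062, 0.018706189468503), 13.229779243469238) [ 0.68283349 -0.08017252  0.14382899] 0.14739169392086765
cradle base
1774 ((0.5150438547134399, -0.31323739886283875), (0.23978781700134277, 0.34036803245544434), 42.958255767822266)
1393 ((0.4817693829536438, -0.35427966713905334), (0.20358477532863617, 0.28611522912979126), 82.24655151367188)
```

```bash
sleep 1
```

```text
(no output)
```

View pics/c1.png

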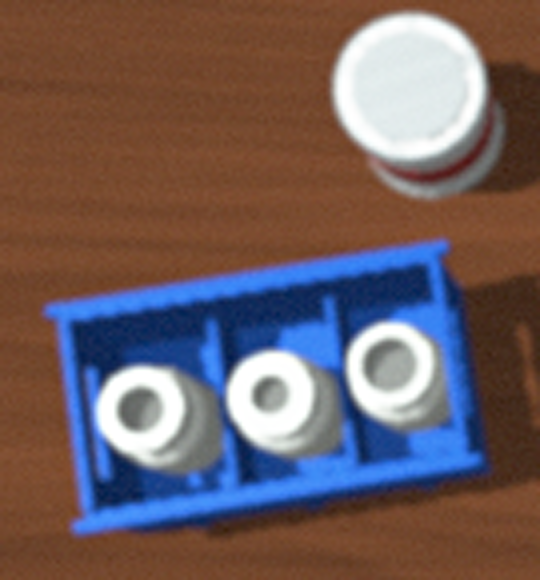

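View pics/c2.png

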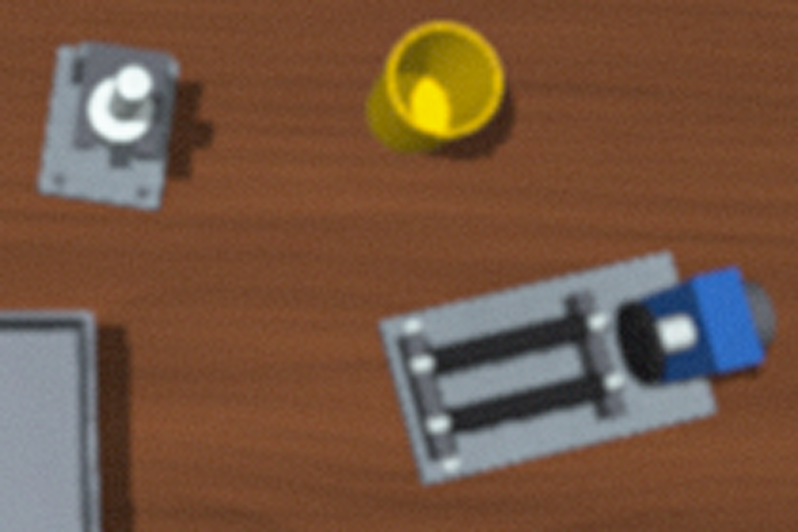

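View pics/c3.png

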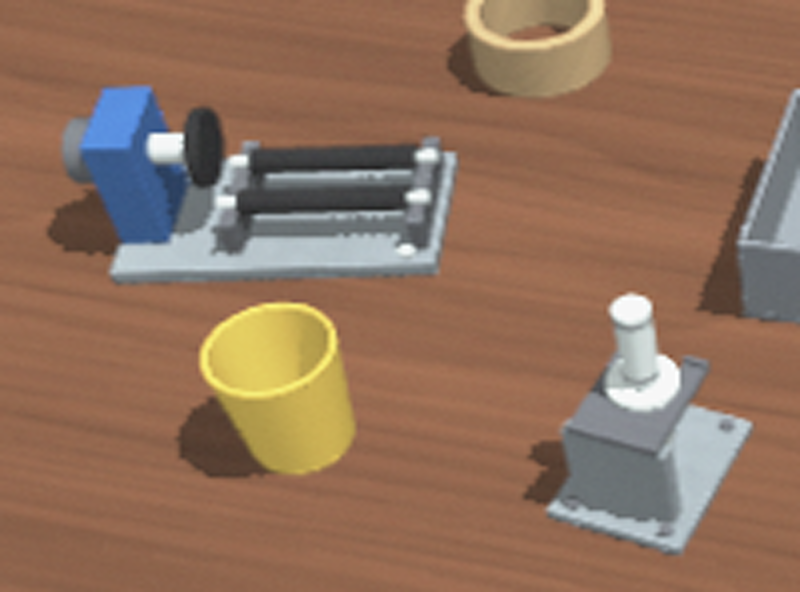

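```bash
python3 - <<'E'
from h import *
def L(n): return dict(np.load(n+'0.npz'))
t=L('top'); s=L('scene')
Wt=cloud(t);Ws=cloud(s)
def cc(mask,seed,im,W):
    n,l=cv2.connectedComponents(mask.astype(np.uint8)); 
    k=l[seed[1],seed[0]]; return (l==k) if k else None
def rep(nm,P):
    r=cv2.minAreaRect(P[:,:2].astype(np.float32)); print(nm,len(P),np.round(r[0],4),np.round(r[1],4),round(r[2],1))
def hsv(im): return cv2.cvtColor(im['color'],cv2.COLOR_BGR2HSV)
Ht,Hs=hsv(t),hsv(s)
# gray things (low saturation) : base plates
for nm,seed,h in (('rest',(350,198),.008),('cradle',(465,270),.012),('bin',(323,264),.07)):
    m=(Ht[...,1]<70)
    M=cc(m,seed,t,Wt)
    if M is None: print(nm,'none',Ht[seed[1],seed[0]]);continue
    v,u=np.where(M); print(nm,M.sum(),u.min(),u.max(),v.min(),v.max())
    if nm=='bin': P=np.array([ray(t,a,b,h) for a,b in zip(u,v)]); rep(nm+' rim plane',P)
    else:
        Q=Wt[M]; Q=Q[(abs(Q[:,2]-h)<.004)]; rep(nm+' depth',Q)
# rest from scene
for nm,h,x0,x1,y0,y1 in (('rest',.008,.60,.78,-.15,-.0),('cradle',.012,.4,.65,-.52,-.2)):
  for W,H in((Wt,Ht),(Ws,Hs)):
    k=(W[...,0]>x0)&(W[...,0]<x1)&(W[...,1]>y0)&(W[...,1]<y1)&(abs(W[...,2]-h)<.0035)&(H[...,1]<80)
    n,l,st,_=cv2.connectedComponentsWithStats(k.astype(np.uint8)); 
    rep(nm,W[k])
# bottles white rims
for W,H,im,n in((Wt,Ht,t,'t'),(Ws,Hs,s,'s')):
    k=(W[...,0]>.44)&(W[...,0]<.62)&(W[...,1]>.19)&(W[...,1]<.43)&(abs(W[...,2]-.099)<.004)&(H[...,1]<60)&(H[...,2]>120)
    nn,l,st,c=cv2.connectedComponentsWithStats(k.astype(np.uint8))
    for i in range(1,nn):
        if st[i,4]>15:
            P=W[l==i]; (cx,cy),r=cv2.minEnclosingCircle(P[:,:2].astype(np.float32)); print(n,'rim',st[i,4],c[i].round(1),round(cx,4),round(cy,4),round(r*2,4),np.median(P[:,2]))
# rollers, disc
for W,n in((Wt,'t'),(Ws,'s')):
    k=(W[...,0]>.4)&(W[...,0]<.65)&(W[...,1]>-.55)&(W[...,1]<-.2)
    for z0,z1 in((.044,.05),(.06,.105)):
        P=W[k&(W[...,2]>z0)&(W[...,2]<z1)]; rep(f'{n} {z0}',P)
# flange disc, handle top
for W,n in((Wt,'t'),(Ws,'s')):
    k=(W[...,0]>.6)&(W[...,0]<.75)&(W[...,1]>-.15)&(W[...,1]<0)
    for z0,z1 in((.0795,.085),(.1425,.147),(.073,.078)):
        P=W[k&(W[...,2]>z0)&(W[...,2]<z1)]; (cx,cy),r=cv2.minEnclosingCircle(P[:,:2].astype(np.float32));print(n,z0,len(P),round(cx,4),round(cy,4),round(2*r,4)); rep('',P)
E
```

```text
rest 1357 340 376 161 205
rest depth 590 [ 0.6863 -0.0811] [0.0811 0.1016] 83.9
cradle 3461 430 518 216 277
cradle depth 1737 [ 0.5353 -0.3735] [0.1098 0.2018] 15.3
bin 4222 290 356 231 296
bin rim plane 4222 [0.4748 0.0065] [0.1523 0.1549] 2.5
rest 549 [ 0.686  -0.0813] [0.0812 0.1016] 83.4
rest 626 [ 0.6878 -0.0805] [0.0814 0.1035] 83.1
cradle 1645 [ 0.5353 -0.3735] [0.1098 0.2018] 15.3
cradle 1267 [ 0.5364 -0.3722] [0.1119 0.2001] 15.7
t rim 153 [222.8 230.3] 0.542 0.2395 0.0479 0.09941957044280783
t rim 242 [192.8 237.9] 0.5225 0.3069 0.0482 0.09974361743185184
t rim 202 [160.3 241.7] 0.5114 0.3799 0.0481 0.09949833354559087
s rim 171 [418.5 255.2] 0.543 0.2403 0.0489 0.0992880994046822
s rim 235 [449.8 253.9] 0.5228 0.3073 0.0506 0.09977624627435855
s rim 206 [483.8 255.7] 0.5132 0.3808 0.0508 0.09967744416622928
t 0.044 464 [ 0.5365 -0.3599] [0.0693 0.1685] 13.9
t 0.06 795 [ 0.5545 -0.4446] [0.0597 0.0858] 15.5
s 0.044 401 [ 0.5368 -0.3709] [0.0591 0.1927] 15.4
s 0.06 786 [ 0.5531 -0.4449] [0.0669 0.0851] 15.8
t 0.0795 131 0.6854 -0.0808 0.0751
 131 [ 0.6849 -0.0809] [0.0486 0.064 ] 87.5
t 0.1425 49 0.6808 -0.0804 0.0197
 49 [ 0.6797 -0.0807] [0.0177 0.0178] 45.3
t 0.073 219 0.6891 -0.0825 0.0848
 219 [ 0.6884 -0.0794] [0.0579 0.0695] 81.7
s 0.0795 151 0.6864 -0.0754 0.0751
 151 [ 0.6858 -0.078 ] [0.0471 0.0653] 78.4
s 0.1425 53 0.6816 -0.0801 0.0202
 53 [ 0.6822 -0.0803] [0.0178 0.0184] 30.9
s 0.073 318 0.6898 -0.0802 0.0869
 318 [ 0.6906 -0.0816] [0.0574 0.0698] 86.8
```

```bash
cat >> h.py <<'E'
from scipy.spatial.transform import Rotation as Ro
def Rd(jaw,extra=0):
    "tool down, jaws (tool y) at world angle jaw deg; tool x at jaw+90"
    a=np.radians(jaw); y=np.array([np.cos(a),np.sin(a),0]); z=np.array([0,0,-1.]); x=np.cross(y,z)
    return np.stack([x,y,z],1)
def cur():
    s=read_state(); q=s['ee_rot']; return s,Ro.from_quat([q[1],q[2],q[3],q[0]]).as_matrix()
def go(p=None,Rt=None):
    s,R=cur(); 
    if p is not None:
        d=R.T@(np.array(p)-s['tool_pos'])/.12; print('off',d.round(3),'scale',round(1/max(1,abs(d).max()),3),'rows>=',round(np.linalg.norm(d)*.12/.0625,1))
    if Rt is not None:
        r=np.degrees(Ro.from_matrix(R.T@Rt).as_rotvec()); print('rot',(r/360).round(4),'deg',r.round(1))
def st():
    s,R=cur(); print('t',round(s['time_s'],2),'p',s['tool_pos'].round(4),'y',R[:,1].round(3),'z',R[:,2].round(3),'F',s['ft_force'].round(1),'T',s['ft_torque'].round(2),'g',round(s['finger_gap'],3),'q',s['q'].round(2))
E
python3 -c "
from h import *
st();go([.681,-.0804,.40],Rd(11.5));print(Rd(11.5).round(2))"
```

```text
t 0.1 p [0.3012 0.6038 0.4039] y [ 0.446  0.895 -0.002] z [-0.001 -0.001 -1.   ] F [ 0.5 -0.  -0.5] T [0.   0.03 0.  ] g 0.997 q [-1.22  0.48  0.02  1.56 -0.01  1.11 -0.08]
off [-5.377 -3.689  0.038] scale 0.186 rows>= 12.5
rot [-2.000e-04  1.000e-04  1.444e-01] deg [-0.1  0.  52. ]
[[-0.2   0.98  0.  ]
 [ 0.98  0.2   0.  ]
 [ 0.    0.   -1.  ]]
```

Request:
step_arm(offset=[[-1, -0.7, 0], [-1, -0.7, 0], [-1, -0.7, 0]], rot=[[0, 0, 0.08], [0, 0, 0.08], [0, 0, 0.08]], grip=[1, 1, 1])

```text
time_s: 0.48
tool_pos: [0.374, 0.471, 0.4045]
ee_rot: [0.001, 0.469, 0.883, -0.001]
ft_force: [0.2, 0.5, 0.4]
finger_gap: 0.997
```

```bash
python3 -c "
from h import *
st();go([.681,-.0804,.40],Rd(11.5))"
```

```text
t 0.47 p [0.374  0.471  0.4045] y [ 0.828  0.56  -0.001] z [ 0.001 -0.002 -1.   ] F [0.2 0.5 0.4] T [0.12 0.07 0.01] g 0.997 q [-1.13  0.36  0.16  1.75 -0.06  1.04 -0.35]
off [-5.239 -0.455  0.049] scale 0.191 rows>= 10.1
rot [-0.      0.0004  0.0627] deg [-0.   0.1 22.6]
```

Request:
step_arm(offset=[[-1, -0.09, 0], [-1, -0.09, 0]], rot=[[0, 0, 0.02], [0, 0, 0.02]], grip=[1, 1])

```text
time_s: 0.72
tool_pos: [0.4311, 0.3688, 0.4044]
ee_rot: [0.0, 0.519, 0.855, -0.0]
ft_force: [1.6, 0.6, 0.1]
finger_gap: 0.999
```

Request:
step_arm(offset=[[-1, -0.2, 0], [-1, -0.2, 0]], rot=[[0, 0, 0.02], [0, 0, 0.02]], grip=[1, 1])

```text
time_s: 0.98
tool_pos: [0.465, 0.2507, 0.4045]
ee_rot: [0.0, 0.572, 0.82, -0.0]
ft_force: [0.6, -0.5, 0.5]
finger_gap: 0.998
```

Request:
step_arm(offset=[[-1, 0.5, 0], [-1, 0.5, 0]], rot=[[0, 0, 0.023], [0, 0, 0.023]], grip=[1, 1])

```text
time_s: 1.23
tool_pos: [0.5566, 0.166, 0.4048]
ee_rot: [-0.0, 0.63, 0.777, 0.0]
ft_force: [0.3, 1.4, -0.2]
finger_gap: 0.998
```

```bash
python3 -c "
from h import *
st();go([.681,-.0804,.40],Rd(11.5))"
```

```text
t 1.23 p [0.5566 0.166  0.4048] y [0.978 0.207 0.   ] z [-0.     0.001 -1.   ] F [ 0.3  1.4 -0.2] T [ 0.01 -0.03 -0.04] g 0.998 q [-0.69  0.33  0.38  1.81 -0.14  1.03 -0.06]
off [-2.224  0.589  0.039] scale 0.45 rows>= 4.4
rot [ 0.     -0.0001  0.0013] deg [ 0.  -0.   0.5]
```

Request:
step_arm(offset=[[-1, 0.3, 0.1], [-1, 0.3, 0.1]], rot=[[0, 0, 0.001], [0, 0, 0.001]], grip=[1, 1])

```text
time_s: 1.48
tool_pos: [0.6164, 0.0568, 0.3923]
ee_rot: [-0.0, 0.631, 0.775, -0.0]
ft_force: [0.3, 0.3, -0.2]
finger_gap: 0.998
```

Request:
step_arm(offset=[[-1, 0.25, 0.1], [-1, 0.25, 0.1], [-1, 0.25, 0.1]], rot=[[0, 0, 0], [0, 0, 0], [0, 0, 0]], grip=[1, 1, 1])

```text
time_s: 1.85
tool_pos: [0.6695, -0.0602, 0.3798]
ee_rot: [0.001, 0.635, 0.772, -0.002]
ft_force: [-0.8, 1.0, 0.1]
finger_gap: 1.0
```

```bash
python3 -c "
from h import *
st();go([.681,-.0804,.38],Rd(11.5));go([.681,-.0804,.271],Rd(11.5))"
```

```text
t 1.85 p [ 0.6695 -0.0602  0.3798] y [ 0.981  0.193 -0.002] z [-0.001 -0.004 -1.   ] F [-0.8  1.   0.1] T [ 0.01  0.   -0.  ] g 1.0 q [-0.3   0.52  0.43  1.61 -0.23  1.06  0.38]
off [-0.184  0.061 -0.001] scale 1.0 rows>= 0.4
rot [-0.0003  0.0006 -0.0011] deg [-0.1  0.2 -0.4]
off [-0.18   0.063  0.908] scale 1.0 rows>= 1.8
rot [-0.0003  0.0006 -0.0011] deg [-0.1  0.2 -0.4]
```

Request:
step_arm(offset=[[-0.183, 0.062, 0], [-0.183, 0.062, 0.4], [-0.183, 0.062, 0.5], [-0.183, 0.062, 0.5]], rot=[[0, 0, -0.001], [0, 0, -0.001], [0, 0, -0.001], [0, 0, -0.001]], grip=[1, 1, 1, 1])

```text
time_s: 2.35
tool_pos: [0.6807, -0.0722, 0.32]
ee_rot: [-0.001, 0.629, 0.777, -0.001]
ft_force: [0.6, -0.7, -0.3]
finger_gap: 1.0
```

```bash
python3 -c "
from h import *
st();go([.681,-.0804,.271],Rd(11.5))"
```

```text
t 2.35 p [ 0.6807 -0.0722  0.32  ] y [ 0.978  0.209 -0.002] z [-0.002  0.    -1.   ] F [ 0.6 -0.7 -0.3] T [ 0.04 -0.03  0.  ] g 1.0 q [-0.26  0.6   0.4   1.62 -0.27  0.97  0.44]
off [-0.068 -0.011  0.409] scale 1.0 rows>= 0.8
rot [-0.0003 -0.0001  0.0016] deg [-0.1 -0.1  0.6]
```

Request:
step_arm(offset=[[-0.068, -0.01, 0], [-0.068, -0.01, 0.3], [-0.068, -0.01, 0.41], [-0.068, -0.01, 0.41]], rot=[[0, 0, 0.0015], [0, 0, 0.0015], [0, 0, 0.0015], [0, 0, 0.0015]], grip=[1, 1, 1, 1])

```text
time_s: 2.85
tool_pos: [0.6814, -0.0815, 0.2715]
ee_rot: [-0.0, 0.633, 0.774, -0.0]
ft_force: [-0.7, -0.5, 0.5]
finger_gap: 0.999
```

```bash
python3 -c "
from h import *
st();go([.681,-.0804,.271],Rd(11.5))
im=get_image('scene');c=im['color'][190:330,200:340];cv2.imwrite('pics/g1.png',cv2.resize(c,None,fx=4,fy=4,interpolation=cv2.INTER_CUBIC))"
```

```text
t 2.85 p [ 0.6814 -0.0815  0.2715] y [ 0.98   0.199 -0.001] z [-0.001  0.    -1.   ] F [-0.7 -0.5  0.5] T [-0.01 -0.04 -0.03] g 0.999 q [-0.23  0.66  0.38  1.65 -0.3   0.89  0.47]
off [ 0.01  -0.002  0.004] scale 1.0 rows>= 0.0
rot [-0.0002 -0.     -0.0001] deg [-0.1 -0.  -0. ]
```

View pics/g1.png

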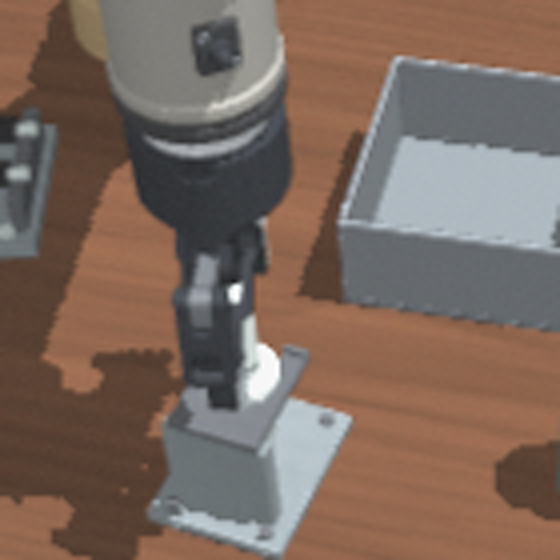

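The fingers stand either side of the handle (crop 230,330). I close them.

Request:
step_arm(offset=[[0.005, 0, 0], [0.005, 0, 0], [0.005, 0, 0], [0.005, 0, 0], [0.005, 0, 0]], rot=[[0, 0, 0], [0, 0, 0], [0, 0, 0], [0, 0, 0], [0, 0, 0]], grip=[0.1, 0.1, 0.1, 0.1, 0.1], force=100)

```text
time_s: 3.52
tool_pos: [0.6813, -0.0809, 0.272]
ee_rot: [-0.0, 0.633, 0.774, 0.0]
ft_force: [-2.3, 1.1, 4.4]
finger_gap: 0.216
```

```bash
python3 -c "
from h import *
st();a=np.radians(-6.5);s,R=cur();p=s['tool_pos']
go(p+[0,0,.008]);go(p+[-.07*np.cos(a),-.07*np.sin(a),.008])"
```

```text
t 3.52 p [ 0.6813 -0.0809  0.272 ] y [0.98  0.199 0.   ] z [-0.  0. -1.] F [-2.3  1.1  4.4] T [ 0.07  0.45 -0.  ] g 0.216 q [-0.23  0.66  0.38  1.65 -0.3   0.89  0.46]
off [ 0.     0.    -0.067] scale 1.0 rows>= 0.1
off [ 0.18  -0.555 -0.067] scale 1.0 rows>= 1.1
```

Request:
step_arm(offset=[[0, 0, -0.067], [0, 0, -0.067], [0.09, -0.277, -0.067], [0.18, -0.555, -0.067], [0.18, -0.555, -0.067]], rot=[[0, 0, 0], [0, 0, 0], [0, 0, 0], [0, 0, 0], [0, 0, 0]], grip=[0.1, 0.1, 0.1, 0.1, 0.1])

```text
time_s: 4.15
tool_pos: [0.6095, -0.0729, 0.2791]
ee_rot: [-0.001, 0.633, 0.774, -0.001]
ft_force: [0.6, -0.5, -1.9]
finger_gap: 0.209
```

```bash
python3 -c "
from h import *
st();go([.5123,.3803,.45])
im=get_image('scene');c=im['color'][150:350,150:400];cv2.imwrite('pics/g2.png',cv2.resize(c,None,fx=3,fy=3,interpolation=cv2.INTER_CUBIC))"
```

```text
t 4.15 p [ 0.6095 -0.0729  0.2791] y [ 0.98   0.198 -0.003] z [-0.003  0.001 -1.   ] F [ 0.6 -0.5 -1.9] T [ 0.04 -0.07  0.04] g 0.209 q [-0.27  0.55  0.39  1.83 -0.27  0.82  0.46]
off [ 3.864 -0.049 -1.419] scale 0.259 rows>= 7.9
```

View pics/g2.png

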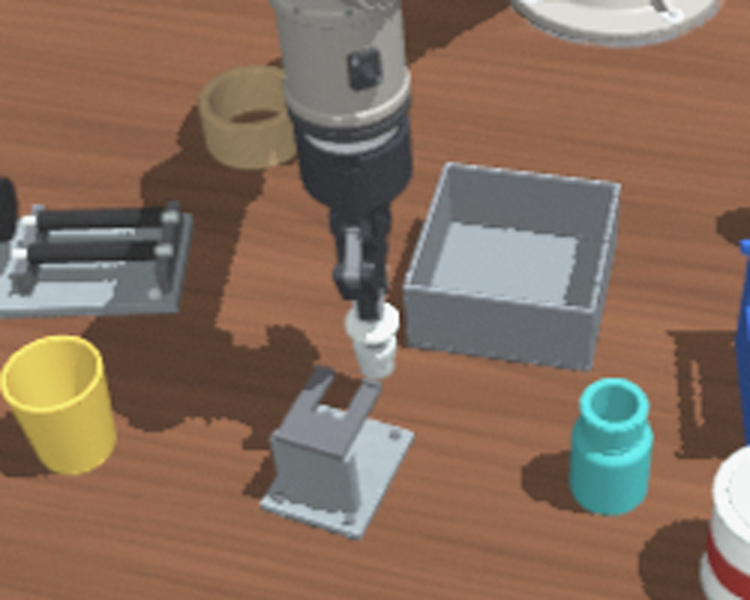

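Request:
step_arm(offset=[[0.2, 0, -0.5], [1, 0, -0.9], [1, 0, -0.9]], rot=[[0, 0, 0], [0, 0, 0], [0, 0, 0]], grip=[0.1, 0.1, 0.1])

```text
time_s: 4.58
tool_pos: [0.5888, 0.047, 0.3895]
ee_rot: [0.001, 0.633, 0.775, 0.001]
ft_force: [0.1, 0.6, -2.1]
finger_gap: 0.208
```

Request:
step_arm(offset=[[1, 0, 0], [1, 0, 0]], rot=[[0, 0, 0], [0, 0, 0]], grip=[0.1, 0.1])

```text
time_s: 4.82
tool_pos: [0.5645, 0.1646, 0.3885]
ee_rot: [0.001, 0.633, 0.774, 0.001]
ft_force: [1.2, 0.4, -3.0]
finger_gap: 0.212
```

Request:
step_arm(offset=[[1, 0, 0], [1, 0, 0]], rot=[[0, 0, 0], [0, 0, 0]], grip=[0.1, 0.1])

```text
time_s: 5.08
tool_pos: [0.5403, 0.2827, 0.388]
ee_rot: [0.0, 0.633, 0.774, 0.001]
ft_force: [1.4, 0.1, -2.4]
finger_gap: 0.209
```

```bash
python3 -c "
from h import *
st();go([.5123,.3803,.383],Rd(11.5))"
```

```text
t 5.08 p [0.5403 0.2827 0.388 ] y [0.98  0.199 0.002] z [ 0.001  0.001 -1.   ] F [ 1.4  0.1 -2.4] T [ 0.02 -0.06 -0.01] g 0.209 q [-0.86  0.4   0.36  1.76 -0.16  1.01 -0.24]
off [ 0.844 -0.067  0.042] scale 1.0 rows>= 1.6
rot [ 0.0003 -0.0001  0.    ] deg [ 0.1 -0.   0. ]
```

Request:
step_arm(offset=[[0.844, -0.067, 0.04], [0.844, -0.067, 0.04], [0.844, -0.067, 0.04]], rot=[[0, 0, 0], [0, 0, 0], [0, 0, 0]], grip=[0.1, 0.1, 0.1])

```text
time_s: 5.45
tool_pos: [0.5105, 0.3829, 0.3823]
ee_rot: [-0.001, 0.63, 0.777, 0.001]
ft_force: [-0.2, -0.9, -2.7]
finger_gap: 0.207
```

```bash
python3 -c "
from h import *
st();go([.5123,.3803,.360],Rd(11.5))
im=get_image('scene');c=im['color'][150:320,350:570];cv2.imwrite('pics/g3.png',cv2.resize(c,None,fx=3.5,fy=3.5,interpolation=cv2.INTER_CUBIC))
W=cloud(im)
k=(W[...,0]>.44)&(W[...,0]<.62)&(W[...,1]>.33)&(W[...,1]<.43)
for z0 in np.arange(.112,.18,.006):
  P=W[k&(W[...,2]>z0)&(W[...,2]<z0+.006)]
  if len(P): print(round(z0,3),len(P),P.min(0).round(4),P.max(0).round(4))
"
```

```text
t 5.45 p [0.5105 0.3829 0.3823] y [ 0.979  0.206 -0.   ] z [-0.001  0.002 -1.   ] F [-0.2 -0.9 -2.7] T [-0.04 -0.04 -0.02] g 0.207 q [-0.98  0.45  0.33  1.69 -0.17  1.03 -0.39]
off [-0.024  0.01   0.186] scale 1.0 rows>= 0.4
rot [-0.     -0.0003  0.0011] deg [-0.  -0.1  0.4]
0.112 90 [0.4512 0.3309 0.112 ] [0.5859 0.4287 0.1144]
0.136 8 [0.5205 0.374  0.1372] [0.5252 0.3885 0.1418]
0.142 26 [0.512  0.3706 0.1421] [0.5256 0.3958 0.1473]
0.148 28 [0.5128 0.3698 0.1481] [0.5276 0.3942 0.1538]
0.154 17 [0.51   0.3677 0.1541] [0.5283 0.3938 0.16  ]
0.16 31 [0.5149 0.3673 0.16  ] [0.5287 0.3978 0.1659]
0.166 88 [0.5029 0.3677 0.1662] [0.5291 0.3983 0.1719]
0.172 12 [0.5146 0.3762 0.1721] [0.5204 0.3888 0.1773]
```

View pics/g3.png

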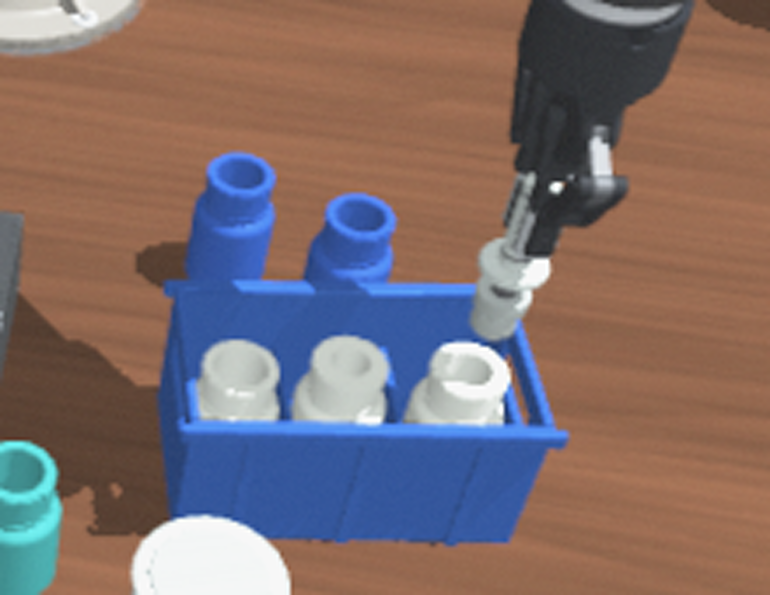

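Request:
step_arm(offset=[[-0.024, 0.01, 0.1], [-0.024, 0.01, 0.186], [-0.024, 0.01, 0.269], [-0.024, 0.01, 0.311], [-0.024, 0.01, 0.35]], rot=[[0, 0, 0], [0, 0, 0], [0, 0, 0], [0, 0, 0], [0, 0, 0]], grip=[0.1, 0.1, 0.1, 0.1, 0.1])

```text
time_s: 6.12
tool_pos: [0.5154, 0.375, 0.3453]
ee_rot: [0.0, 0.633, 0.774, 0.002]
ft_force: [-8.9, -5.8, 42.5]
finger_gap: 0.211
```

```bash
python3 -c "
from h import *
st();go([.5123,.3803,.330],Rd(11.5))"
```

```text
t 6.12 p [0.5154 0.375  0.3453] y [0.98  0.198 0.003] z [ 0.003  0.003 -1.   ] F [-8.9 -5.8 42.5] T [-2.27  2.37 -0.14] g 0.211 q [-0.96  0.49  0.32  1.73 -0.18  0.95 -0.37]
off [ 0.048 -0.017  0.128] scale 1.0 rows>= 0.3
rot [ 0.0005 -0.0004 -0.0002] deg [ 0.2 -0.1 -0.1]
```

Request:
step_arm(offset=[[0, 0, -0.15], [0, 0, -0.15], [0, 0, -0.15]], rot=[[0, 0, 0], [0, 0, 0], [0, 0, 0]], grip=[0.1, 0.1, 0.1])

```text
time_s: 6.5
tool_pos: [0.5138, 0.3749, 0.3582]
ee_rot: [-0.0, 0.633, 0.774, -0.0]
ft_force: [-0.6, -0.2, -2.9]
finger_gap: 0.209
```

```bash
python3 -c "
from h import *
st();go([.5123,.3803,.356],Rd(11.5))
for n in('scene','top'):
  im=get_image(n);W=cloud(im);H=cv2.cvtColor(im['color'],cv2.COLOR_BGR2HSV)
  k=(W[...,0]>.44)&(W[...,0]<.62)&(W[...,1]>.19)&(W[...,1]<.43)&(abs(W[...,2]-.099)<.004)&(H[...,1]<60)&(H[...,2]>110)
  nn,l,st_,c=cv2.connectedComponentsWithStats(k.astype(np.uint8))
  for i in range(1,nn):
    if st_[i,4]>15:
      P=W[l==i]; (cx,cy),r=cv2.minEnclosingCircle(P[:,:2].astype(np.float32)); print(n,st_[i,4],c[i].round(1),round(cx,4),round(cy,4),round(r*2,4))
  if n=='scene':
    cv2.imwrite('pics/g4.png',cv2.resize(im['color'][150:320,350:570],None,fx=3.5,fy=3.5,interpolation=cv2.INTER_CUBIC))
"
```

```text
t 6.5 p [0.5138 0.3749 0.3582] y [ 0.98   0.199 -0.001] z [-0.001 -0.    -1.   ] F [-0.6 -0.2 -2.9] T [0.01 0.01 0.02] g 0.209 q [-0.97  0.47  0.33  1.72 -0.18  0.98 -0.38]
off [ 0.046 -0.003  0.018] scale 1.0 rows>= 0.1
rot [-0.0001  0.     -0.0001] deg [-0.  0. -0.]
scene 164 [418.6 255.4] 0.5427 0.241 0.0483
scene 222 [449.4 253.8] 0.524 0.3071 0.0504
scene 153 [483.8 257.7] 0.5145 0.3811 0.0505
top 148 [222.6 230.8] 0.5414 0.2392 0.0476
top 230 [193.  238.2] 0.5232 0.3064 0.0494
top 127 [163.6 244. ] 0.511 0.3788 0.0476
```

View pics/g4.png

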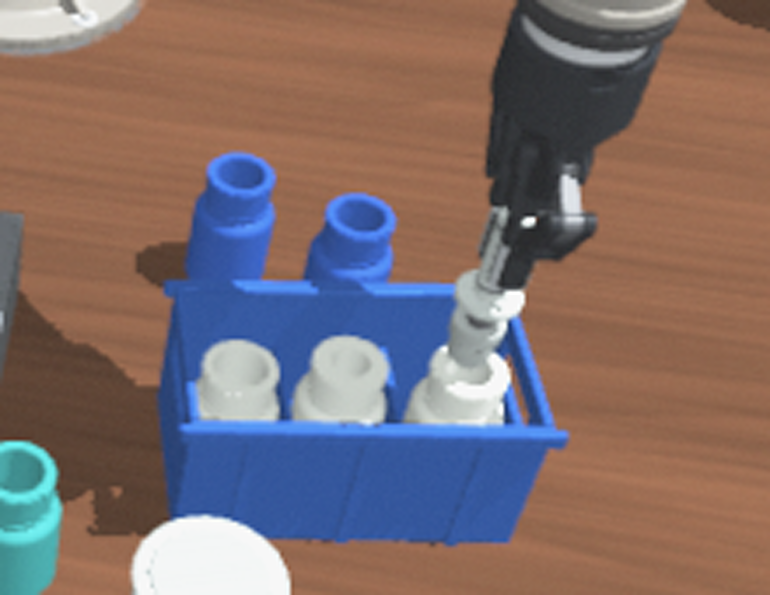

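The bottle at crop (468,375) is unmoved. The gauge landed about 5 mm off its axis because I read the pose before the arm had settled. I realign.

Request:
step_arm(offset=[[0.046, -0.003, 0], [0.046, -0.003, 0], [0.046, -0.003, 0.06], [0.046, -0.003, 0.09], [0.046, -0.003, 0.12], [0.046, -0.003, 0.12]], rot=[[0, 0, 0], [0, 0, 0], [0, 0, 0], [0, 0, 0], [0, 0, 0], [0, 0, 0]], grip=[0.1, 0.1, 0.1, 0.1, 0.1, 0.1])

```text
time_s: 7.35
tool_pos: [0.5125, 0.3802, 0.344]
ee_rot: [-0.0, 0.633, 0.774, -0.0]
ft_force: [0.5, -0.4, -1.5]
finger_gap: 0.212
```

```bash
python3 -c "
from h import *
st();go([.5123,.3803,.327],Rd(11.5))"
```

```text
t 7.35 p [0.5125 0.3802 0.344 ] y [ 0.98   0.199 -0.001] z [-0.001 -0.    -1.   ] F [ 0.5 -0.4 -1.5] T [-0.01  0.04 -0.01] g 0.212 q [-0.97  0.49  0.32  1.72 -0.18  0.96 -0.38]
off [ 0.001 -0.002  0.142] scale 1.0 rows>= 0.3
rot [-0.0001  0.0001 -0.0001] deg [-0.  0. -0.]
```

Request:
step_arm(offset=[[0, 0, 0.05], [0, 0, 0.09], [0, 0, 0.13], [0, 0, 0.13]], rot=[[0, 0, 0], [0, 0, 0], [0, 0, 0], [0, 0, 0]], grip=[0.1, 0.1, 0.1, 0.1])

```text
time_s: 7.85
tool_pos: [0.5124, 0.3802, 0.3282]
ee_rot: [-0.0, 0.633, 0.774, -0.001]
ft_force: [0.1, -1.1, -2.6]
finger_gap: 0.207
```

```bash
python3 -c "
from h import *
st()"
```

```text
t 7.85 p [0.5124 0.3802 0.3282] y [ 0.98   0.199 -0.001] z [-0.001 -0.001 -1.   ] F [ 0.1 -1.1 -2.6] T [-0.05  0.01  0.01] g 0.207 q [-0.97  0.51  0.32  1.74 -0.19  0.93 -0.37]
```

Request:
step_arm(offset=[[0, 0, 0.02], [0, 0, 0.035], [0, 0, 0.035]], rot=[[0, 0, 0], [0, 0, 0], [0, 0, 0]], grip=[0.1, 0.1, 0.1])

```text
time_s: 8.22
tool_pos: [0.5128, 0.3804, 0.3253]
ee_rot: [0.0, 0.633, 0.774, 0.001]
ft_force: [-1.4, -0.6, 2.8]
finger_gap: 0.208
```

Request:
step_arm(offset=[[0, 0, 0.015], [0, 0, 0.015]], rot=[[0, 0, 0], [0, 0, 0]], grip=[0.1, 0.1])

```text
time_s: 8.48
tool_pos: [0.5134, 0.3807, 0.325]
ee_rot: [0.0, 0.633, 0.774, 0.002]
ft_force: [-1.8, -1.5, 10.8]
finger_gap: 0.206
```

Request:
step_arm(offset=[[0, 0, 0.02], [0, 0, 0.02], [0, 0, 0.02]], rot=[[0, 0, 0], [0, 0, 0], [0, 0, 0]], grip=[0.1, 0.1, 0.1])

```text
time_s: 8.85
tool_pos: [0.514, 0.381, 0.3249]
ee_rot: [0.0, 0.633, 0.774, 0.003]
ft_force: [-4.2, -2.9, 24.7]
finger_gap: 0.207
```

```bash
python3 -c "
from h import *
st();go([.5227,.3068,.36],Rd(11.5))
im=get_image('scene')
cv2.imwrite('pics/g5.png',cv2.resize(im['color'][150:320,350:570],None,fx=3.5,fy=3.5,interpolation=cv2.INTER_CUBIC))
"
```

```text
t 8.85 p [0.514  0.381  0.3249] y [0.98  0.198 0.005] z [ 0.004  0.005 -1.   ] F [-4.2 -2.9 24.7] T [-0.75  1.06 -0.04] g 0.207 q [-0.96  0.51  0.31  1.74 -0.19  0.92 -0.37]
off [-0.619 -0.05  -0.295] scale 1.0 rows>= 1.3
rot [ 0.0009 -0.0006 -0.0002] deg [ 0.3 -0.2 -0.1]
```

View pics/g5.png

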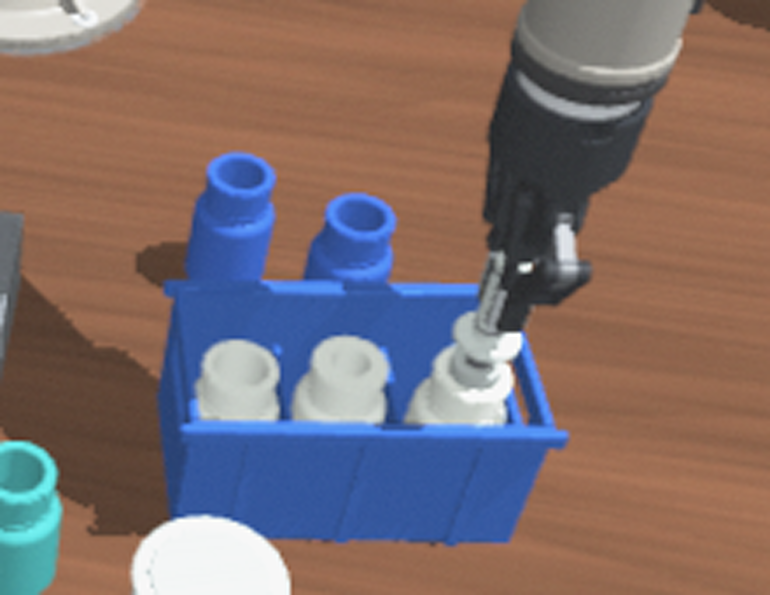

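Left bottle: the go plug is in, and the no-go shoulder sits on the rim with 25 N pressing (crop 475,365). This is the good bottle. On to the middle one.

Request:
step_arm(offset=[[0, 0, -0.25], [0, 0, -0.36], [-0.3, -0.02, -0.36], [-0.62, -0.045, -0.36], [-0.62, -0.045, -0.36], [-0.62, -0.045, -0.36]], rot=[[0, 0, 0], [0, 0, 0], [0, 0, 0], [0, 0, 0], [0, 0, 0], [0, 0, 0]], grip=[0.1, 0.1, 0.1, 0.1, 0.1, 0.1])

```text
time_s: 9.65
tool_pos: [0.5219, 0.3066, 0.3632]
ee_rot: [-0.0, 0.633, 0.774, -0.0]
ft_force: [0.1, 0.5, -2.2]
finger_gap: 0.211
```

```bash
python3 -c "
from h import *
st();go([.5230,.3068,.350],Rd(11.5))"
```

```text
t 9.65 p [0.5219 0.3066 0.3632] y [ 0.98   0.199 -0.   ] z [-0.001  0.    -1.   ] F [ 0.1  0.5 -2.2] T [ 0.01  0.04 -0.03] g 0.211 q [-0.9   0.42  0.34  1.79 -0.17  0.96 -0.28]
off [-0.001  0.009  0.11 ] scale 1.0 rows>= 0.2
rot [-0.0001 -0.0001 -0.0001] deg [-0. -0. -0.]
```

Request:
step_arm(offset=[[0, 0.009, 0.06], [0, 0.009, 0.11], [0, 0.009, 0.14], [0, 0.009, 0.165], [0, 0.009, 0.165]], rot=[[0, 0, 0], [0, 0, 0], [0, 0, 0], [0, 0, 0], [0, 0, 0]], grip=[0.1, 0.1, 0.1, 0.1, 0.1])

```text
time_s: 10.28
tool_pos: [0.523, 0.3067, 0.3437]
ee_rot: [-0.0, 0.633, 0.774, -0.0]
ft_force: [0.2, -0.6, -1.3]
finger_gap: 0.21
```

Request:
step_arm(offset=[[0, 0, 0.02], [0, 0, 0.02], [0, 0, 0.02]], rot=[[0, 0, 0], [0, 0, 0], [0, 0, 0]], grip=[0.1, 0.1, 0.1])

```text
time_s: 10.65
tool_pos: [0.5236, 0.3068, 0.3431]
ee_rot: [0.0, 0.633, 0.774, 0.001]
ft_force: [-1.9, -1.1, 6.4]
finger_gap: 0.208
```

Request:
step_arm(offset=[[0, 0, 0.025], [0, 0, 0.025], [0, 0, 0.025]], rot=[[0, 0, 0], [0, 0, 0], [0, 0, 0]], grip=[0.1, 0.1, 0.1])

```text
time_s: 11.02
tool_pos: [0.5245, 0.307, 0.3429]
ee_rot: [0.0, 0.633, 0.774, 0.003]
ft_force: [-4.5, -2.1, 24.3]
finger_gap: 0.209
```

```bash
python3 -c "
from h import *
st();go([.5423,.2398,.36],Rd(11.5))
im=get_image('scene')
cv2.imwrite('pics/g6.png',cv2.resize(im['color'][150:320,350:570],None,fx=3.5,fy=3.5,interpolation=cv2.INTER_CUBIC))
"
```

```text
t 11.03 p [0.5245 0.307  0.3429] y [0.98  0.198 0.005] z [ 0.004  0.004 -1.   ] F [-4.5 -2.1 24.3] T [-0.72  1.43 -0.02] g 0.209 q [-0.89  0.44  0.34  1.8  -0.18  0.92 -0.27]
off [-0.578  0.035 -0.144] scale 1.0 rows>= 1.1
rot [ 0.0008 -0.0005 -0.0002] deg [ 0.3 -0.2 -0.1]
```

View pics/g6.png

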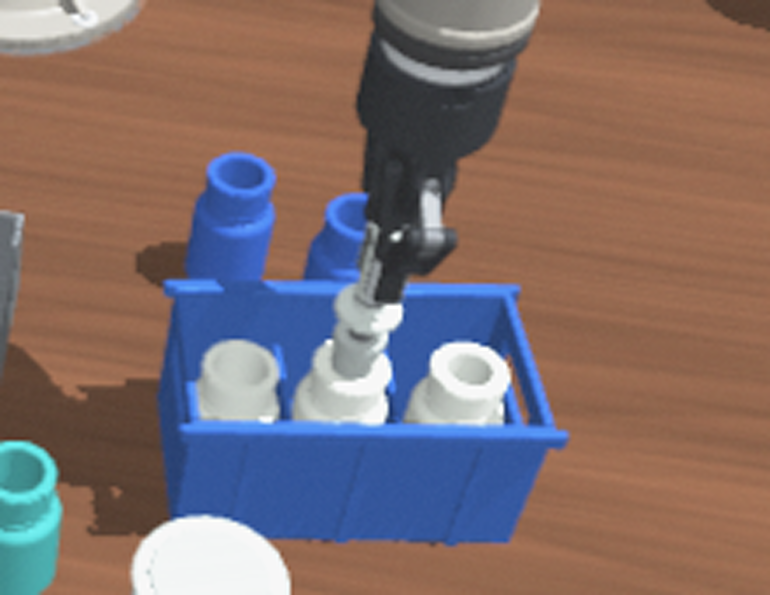

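Middle bottle: the go cone stops about 3 mm in with 24 N pressing, so it is the tight one. On to the right one.

Request:
step_arm(offset=[[0, 0, -0.2], [0, 0, -0.2], [-0.3, 0.02, -0.2], [-0.578, 0.04, -0.2], [-0.578, 0.04, -0.2], [-0.578, 0.04, -0.2]], rot=[[0, 0, 0], [0, 0, 0], [0, 0, 0], [0, 0, 0], [0, 0, 0], [0, 0, 0]], grip=[0.1, 0.1, 0.1, 0.1, 0.1, 0.1])

```text
time_s: 11.82
tool_pos: [0.5413, 0.2399, 0.3616]
ee_rot: [-0.0, 0.633, 0.774, -0.0]
ft_force: [0.3, 0.2, -2.3]
finger_gap: 0.21
```

```bash
python3 -c "
from h import *
st();go([.5423,.2398,.350],Rd(11.5))"
```

```text
t 11.82 p [0.5413 0.2399 0.3616] y [ 0.98   0.199 -0.001] z [-0.001 -0.    -1.   ] F [ 0.3  0.2 -2.3] T [ 0.01 -0.05  0.03] g 0.21 q [-0.8   0.4   0.36  1.82 -0.17  0.95 -0.17]
off [-0.002  0.008  0.097] scale 1.0 rows>= 0.2
rot [-0.0002 -0.     -0.0001] deg [-0.1 -0.  -0. ]
```

Descend stepwise to TCP 0.339 and check.

Request:
step_arm(offset=[[0, 0.008, 0.06], [0, 0.008, 0.1], [0, 0.008, 0.15], [0, 0.008, 0.19], [0, 0.008, 0.19]], rot=[[0, 0, 0], [0, 0, 0], [0, 0, 0], [0, 0, 0], [0, 0, 0]], grip=[0.1, 0.1, 0.1, 0.1, 0.1])

```text
time_s: 12.45
tool_pos: [0.5424, 0.2397, 0.3391]
ee_rot: [-0.0, 0.633, 0.774, -0.0]
ft_force: [-0.1, -0.2, -1.6]
finger_gap: 0.21
```

Request:
step_arm(offset=[[0, 0, 0.04], [0, 0, 0.08], [0, 0, 0.1], [0, 0, 0.1]], rot=[[0, 0, 0], [0, 0, 0], [0, 0, 0], [0, 0, 0]], grip=[0.1, 0.1, 0.1, 0.1])

```text
time_s: 12.95
tool_pos: [0.5425, 0.2397, 0.3274]
ee_rot: [-0.0, 0.633, 0.774, -0.0]
ft_force: [-0.1, -0.0, -2.6]
finger_gap: 0.21
```

Request:
step_arm(offset=[[0, 0, 0.03], [0, 0, 0.055], [0, 0, 0.055]], rot=[[0, 0, 0], [0, 0, 0], [0, 0, 0]], grip=[0.1, 0.1, 0.1])

```text
time_s: 13.32
tool_pos: [0.5424, 0.2397, 0.3207]
ee_rot: [-0.0, 0.633, 0.774, -0.0]
ft_force: [-0.0, 0.6, -2.2]
finger_gap: 0.211
```

Request:
step_arm(offset=[[0, 0, 0.04], [0, 0, 0.08], [0, 0, 0.12], [0, 0, 0.14], [0, 0, 0.14]], rot=[[0, 0, 0], [0, 0, 0], [0, 0, 0], [0, 0, 0], [0, 0, 0]], grip=[0.1, 0.1, 0.1, 0.1, 0.1])

```text
time_s: 13.95
tool_pos: [0.5425, 0.2397, 0.304]
ee_rot: [-0.0, 0.633, 0.774, -0.0]
ft_force: [-0.2, 0.1, -2.4]
finger_gap: 0.209
```

Request:
step_arm(offset=[[0, 0, 0.04], [0, 0, 0.07], [0, 0, 0.095], [0, 0, 0.095]], rot=[[0, 0, 0], [0, 0, 0], [0, 0, 0], [0, 0, 0]], grip=[0.1, 0.1, 0.1, 0.1])

```text
time_s: 14.45
tool_pos: [0.5431, 0.2397, 0.2949]
ee_rot: [-0.0, 0.633, 0.774, 0.001]
ft_force: [-4.9, -1.8, 14.6]
finger_gap: 0.212
```

```bash
python3 -c "
from h import *
st()
im=get_image('scene')
cv2.imwrite('pics/g7.png',cv2.resize(im['color'][150:320,350:570],None,fx=3.5,fy=3.5,interpolation=cv2.INTER_CUBIC))
"
```

```text
t 14.45 p [0.5431 0.2397 0.2949] y [0.98  0.198 0.001] z [ 0.001  0.001 -1.   ] F [-4.9 -1.8 14.6] T [-0.52  1.23  0.  ] g 0.212 q [-0.77  0.49  0.33  1.87 -0.21  0.82 -0.13]
```

View pics/g7.png

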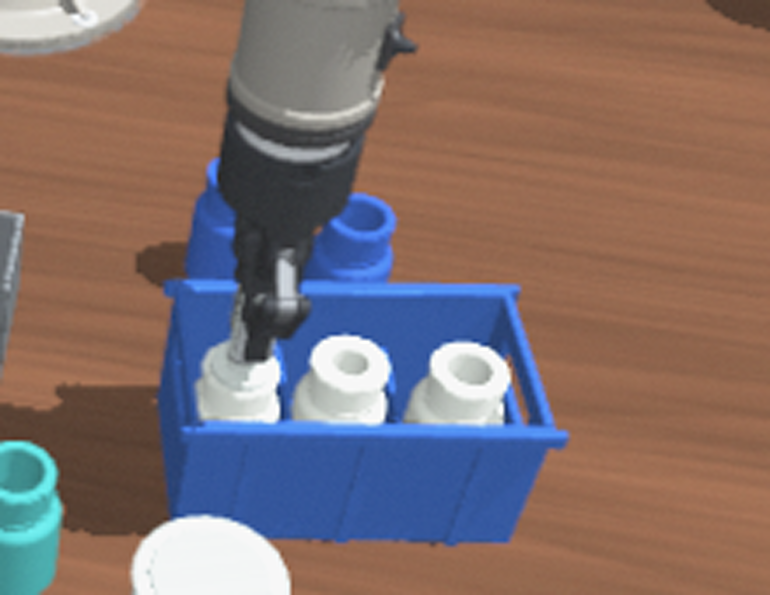

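Right bottle: the flange sits on the rim (crop 240,375), so both plugs went in and it is the slack one. I withdraw and hang the gauge back.

Request:
step_arm(offset=[[0, 0, -0.2], [0, 0, -0.5], [0, 0, -0.77], [0, 0, -0.77]], rot=[[0, 0, 0], [0, 0, 0], [0, 0, 0], [0, 0, 0]], grip=[0.1, 0.1, 0.1, 0.1])

```text
time_s: 15.0
tool_pos: [0.5435, 0.2398, 0.3877]
ee_rot: [0.001, 0.633, 0.774, 0.003]
ft_force: [0.0, 0.1, -1.8]
finger_gap: 0.209
```

```bash
python3 -c "
from h import *
st();go([.6095,-.0729,.383],Rd(11.5))"
```

```text
t 15.0 p [0.5435 0.2398 0.3877] y [0.98  0.198 0.005] z [ 0.005  0.003 -1.   ] F [ 0.   0.1 -1.8] T [0.01 0.01 0.01] g 0.209 q [-0.81  0.37  0.37  1.8  -0.16  1.   -0.18]
off [-2.663  0.022  0.034] scale 0.375 rows>= 5.1
rot [ 0.0008 -0.0003 -0.0001] deg [ 0.3 -0.1 -0.1]
```

Request:
step_arm(offset=[[-1, 0.01, 0], [-1, 0.01, 0]], rot=[[0, 0, 0], [0, 0, 0]], grip=[0.1, 0.1])

```text
time_s: 15.25
tool_pos: [0.5673, 0.1212, 0.3838]
ee_rot: [-0.0, 0.632, 0.775, -0.001]
ft_force: [0.6, -0.6, -2.1]
finger_gap: 0.209
```

Request:
step_arm(offset=[[-1, 0.01, 0], [-1, 0.01, 0]], rot=[[0, 0, 0], [0, 0, 0]], grip=[0.1, 0.1])

```text
time_s: 15.5
tool_pos: [0.5923, 0.0029, 0.3837]
ee_rot: [-0.0, 0.633, 0.774, -0.001]
ft_force: [1.2, -0.1, -1.8]
finger_gap: 0.209
```

Request:
step_arm(offset=[[-0.67, 0, 0.3], [-0.67, 0, 0.5], [-0.67, 0, 0.5], [-0.67, 0, 0.5]], rot=[[0, 0, 0], [0, 0, 0], [0, 0, 0], [0, 0, 0]], grip=[0.1, 0.1, 0.1, 0.1])

```text
time_s: 16.0
tool_pos: [0.6086, -0.0728, 0.3247]
ee_rot: [-0.001, 0.633, 0.774, -0.0]
ft_force: [-0.5, 1.0, -2.3]
finger_gap: 0.209
```

```bash
python3 -c "
from h import *
st();go([.6095,-.0729,.2795],Rd(11.5))"
```

```text
t 16.0 p [ 0.6086 -0.0728  0.3247] y [ 0.98   0.2   -0.001] z [-0.001  0.001 -1.   ] F [-0.5  1.  -2.3] T [-0.02 -0.01 -0.03] g 0.209 q [-0.3   0.49  0.43  1.81 -0.25  0.9   0.44]
off [-0.003  0.007  0.377] scale 1.0 rows>= 0.7
rot [-0.0001 -0.0001  0.    ] deg [-0. -0.  0.]
```

Request:
step_arm(offset=[[-0.003, 0.007, 0.25], [-0.003, 0.007, 0.372], [-0.003, 0.007, 0.372], [-0.003, 0.007, 0.372]], rot=[[0, 0, 0], [0, 0, 0], [0, 0, 0], [0, 0, 0]], grip=[0.1, 0.1, 0.1, 0.1])

```text
time_s: 16.5
tool_pos: [0.6099, -0.0737, 0.2816]
ee_rot: [0.001, 0.633, 0.774, 0.001]
ft_force: [-0.2, -0.3, -2.0]
finger_gap: 0.211
```

```bash
python3 -c "
from h import *
st();go([.6813,-.0810,.2797],Rd(11.5))
im=get_image('scene');c=im['color'][190:330,200:340];cv2.imwrite('pics/g8.png',cv2.resize(c,None,fx=4,fy=4,interpolation=cv2.INTER_CUBIC))
W=cloud(im)
k=(W[...,0]>.57)&(W[...,0]<.66)&(W[...,1]>-.11)&(W[...,1]<-.03)
for z0 in np.arange(.025,.1,.005):
  P=W[k&(W[...,2]>z0)&(W[...,2]<z0+.005)]
  if len(P): print(round(z0,3),len(P),P.min(0).round(4),P.max(0).round(4))
"
```

```text
t 16.5 p [ 0.6099 -0.0737  0.2816] y [0.98  0.199 0.002] z [ 0.002  0.    -1.   ] F [-0.2 -0.3 -2. ] T [ 0.06 -0.05  0.01] g 0.211 q [-0.28  0.54  0.41  1.83 -0.28  0.82  0.47]
off [-0.178  0.571  0.017] scale 1.0 rows>= 1.1
rot [ 0.0002  0.     -0.    ] deg [ 0.1  0.  -0. ]
0.035 1 [ 0.6157 -0.0645  0.0379] [ 0.6157 -0.0645  0.0379]
0.04 18 [ 0.6135 -0.0865  0.0403] [ 0.6269 -0.0599  0.0448]
0.045 16 [ 0.6111 -0.0846  0.0452] [ 0.6246 -0.0603  0.0499]
0.05 12 [ 0.612  -0.0801  0.0503] [ 0.6258 -0.0598  0.0541]
0.055 11 [ 0.6147 -0.0818  0.0564] [ 0.6265 -0.0585  0.0599]
0.06 21 [ 0.6078 -0.0841  0.06  ] [ 0.6264 -0.0575  0.0647]
0.065 54 [ 0.6038 -0.0883  0.0651] [ 0.6276 -0.0575  0.0699]
0.07 19 [ 0.6068 -0.1045  0.07  ] [ 0.6596 -0.051   0.0749]
0.075 24 [ 0.6518 -0.1022  0.0754] [ 0.66   -0.0512  0.0799]
0.08 9 [ 0.6522 -0.1005  0.0801] [ 0.6595 -0.0505  0.0821]
0.085 21 [ 0.6052 -0.0852  0.0856] [ 0.6303 -0.0543  0.0899]
0.09 109 [ 0.5915 -0.0928  0.0902] [ 0.6322 -0.0528  0.095 ]
0.095 14 [ 0.6055 -0.0905  0.095 ] [ 0.6244 -0.0563  0.0995]
0.1 6 [ 0.6189 -0.077   0.1002] [ 0.6211 -0.0649  0.1043]
```

View pics/g8.png

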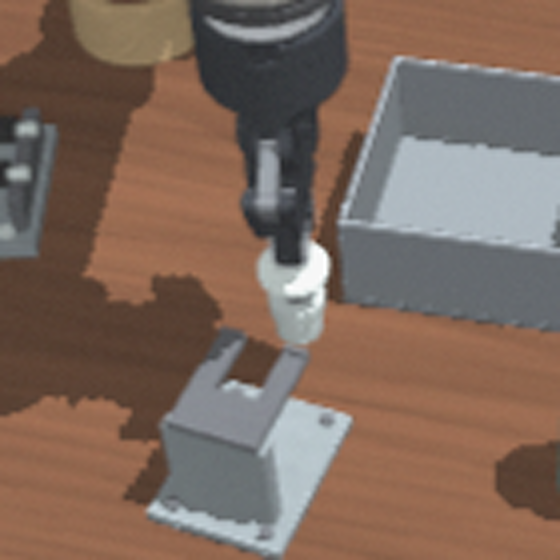

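Request:
step_arm(offset=[[0, 0, 0.014], [-0.06, 0.19, 0.015], [-0.12, 0.38, 0.015], [-0.178, 0.571, 0.015], [-0.178, 0.571, 0.015], [-0.178, 0.571, 0.015]], rot=[[0, 0, 0], [0, 0, 0], [0, 0, 0], [0, 0, 0], [0, 0, 0], [0, 0, 0]], grip=[0.1, 0.1, 0.1, 0.1, 0.1, 0.1])

```text
time_s: 17.3
tool_pos: [0.6801, -0.0814, 0.2787]
ee_rot: [-0.0, 0.633, 0.774, -0.0]
ft_force: [-0.5, -0.1, -3.6]
finger_gap: 0.208
```

```bash
python3 -c "
from h import *
st();go([.6813,-.0810,.2722],Rd(11.5))
im=get_image('scene');c=im['color'][190:330,200:340];cv2.imwrite('pics/g9.png',cv2.resize(c,None,fx=4,fy=4,interpolation=cv2.INTER_CUBIC))
"
```

```text
t 17.3 p [ 0.6801 -0.0814  0.2787] y [ 0.98   0.198 -0.001] z [-0.001  0.    -1.   ] F [-0.5 -0.1 -3.6] T [ 0.01 -0.06  0.06] g 0.208 q [-0.24  0.65  0.4   1.65 -0.3   0.9   0.47]
off [0.002 0.01  0.054] scale 1.0 rows>= 0.1
rot [-0.0001 -0.     -0.0002] deg [-0.  -0.  -0.1]
```

View pics/g9.png

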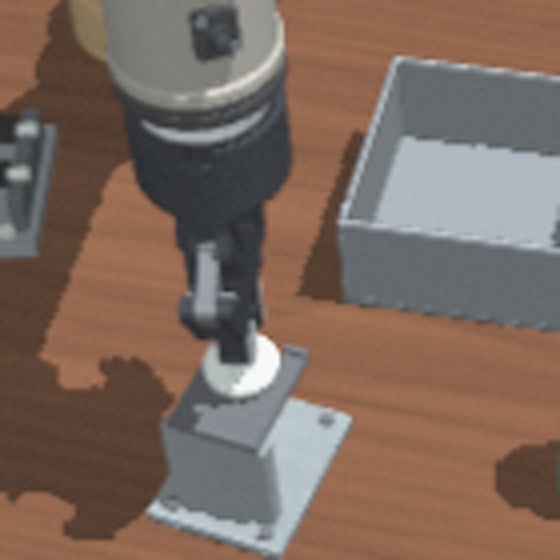

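Lower to contact, then let go.

Request:
step_arm(offset=[[0.002, 0.01, 0.03], [0.002, 0.01, 0.058], [0.002, 0.01, 0.06]], rot=[[0, 0, 0], [0, 0, 0], [0, 0, 0]], grip=[0.1, 0.1, 0.1])

```text
time_s: 17.73
tool_pos: [0.6818, -0.0807, 0.272]
ee_rot: [-0.0, 0.633, 0.774, 0.0]
ft_force: [-3.3, 1.2, 4.2]
finger_gap: 0.21
```

Request:
step_arm(offset=[[0, 0, 0], [0, 0, 0], [0, 0, 0], [0, 0, -0.3], [0, 0, -0.9], [0, 0, -0.9]], rot=[[0, 0, 0], [0, 0, 0], [0, 0, 0], [0, 0, 0], [0, 0, 0], [0, 0, 0]], grip=[1, 1, 1, 1, 1, 1])

```text
time_s: 18.48
tool_pos: [0.6833, -0.0817, 0.3849]
ee_rot: [0.004, 0.633, 0.774, 0.003]
ft_force: [0.6, -0.2, -0.0]
finger_gap: 1.0
```

```bash
python3 -c "
from h import *
st();go([.5123,.3803,.38],Rd(11.5))
im=get_image('scene');c=im['color'][190:330,200:340];cv2.imwrite('pics/g10.png',cv2.resize(c,None,fx=4,fy=4,interpolation=cv2.INTER_CUBIC))
"
```

```text
t 18.48 p [ 0.6833 -0.0817  0.3849] y [0.98  0.198 0.008] z [ 0.009 -0.001 -1.   ] F [ 0.6 -0.2 -0. ] T [-0.02  0.06  0.02] g 1.0 q [-0.27  0.54  0.44  1.57 -0.26  1.08  0.43]
off [ 4.056 -0.634  0.026] scale 0.247 rows>= 7.9
rot [ 0.0013  0.0004 -0.0002] deg [ 0.5  0.1 -0.1]
```

View pics/g10.png

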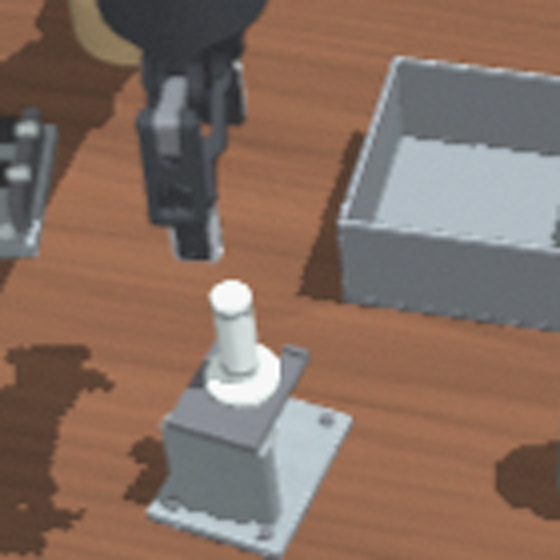

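The gauge hangs in its slot (crop 240,370). Now I re-measure the bottles.

```bash
cat >> h.py <<'E'
def rims():
  for n in('scene','top'):
    im=get_image(n);W=cloud(im);H=cv2.cvtColor(im['color'],cv2.COLOR_BGR2HSV)
    k=(W[...,0]>.44)&(W[...,0]<.62)&(W[...,1]>.19)&(W[...,1]<.43)&(abs(W[...,2]-.099)<.004)&(H[...,1]<60)&(H[...,2]>110)
    nn,l,st_,c=cv2.connectedComponentsWithStats(k.astype(np.uint8))
    for i in range(1,nn):
      if st_[i,4]>15:
        P=W[l==i]; (cx,cy),r=cv2.minEnclosingCircle(P[:,:2].astype(np.float32)); print(n,st_[i,4],c[i].round(1),round(cx,4),round(cy,4),round(r*2,4))
E
python3 -c "
from h import *
rims();go([.5425,.2400,.38],Rd(11.5))"
```

```text
scene 172 [418.7 255.2] 0.5435 0.2394 0.051
scene 229 [449.8 253.8] 0.5232 0.3068 0.0499
scene 205 [483.9 256. ] 0.5134 0.3808 0.0502
top 146 [222.3 230.7] 0.5417 0.2399 0.0484
top 238 [192.8 237.7] 0.5234 0.3063 0.0487
top 203 [160.2 241.8] 0.5123 0.3797 0.0486
off [ 2.851 -0.607 -0.005] scale 0.351 rows>= 5.6
rot [ 0.     -0.     -0.0001] deg [ 0. -0. -0.]
```

Request:
step_arm(offset=[[1, -0.2, 0], [1, -0.2, 0]], rot=[[0, 0, 0], [0, 0, 0]], grip=[0.72, 0.72], force=45)

```text
time_s: 18.88
tool_pos: [0.6334, 0.0331, 0.3771]
ee_rot: [-0.001, 0.633, 0.774, -0.001]
ft_force: [0.6, 1.1, -0.4]
finger_gap: 0.721
```

Request:
step_arm(offset=[[1, -0.2, 0.2], [1, -0.2, 0.2]], rot=[[0, 0, 0], [0, 0, 0]], grip=[0.72, 0.72])

```text
time_s: 19.12
tool_pos: [0.5856, 0.1466, 0.3533]
ee_rot: [-0.001, 0.633, 0.774, -0.001]
ft_force: [1.3, 0.1, 0.7]
finger_gap: 0.718
```

Request:
step_arm(offset=[[0.85, -0.2, 0.3], [0.85, -0.2, 0.3], [0.85, -0.2, 0.3], [0.85, -0.2, 0.3]], rot=[[0, 0, 0], [0, 0, 0], [0, 0, 0], [0, 0, 0]], grip=[0.72, 0.72, 0.72, 0.72])

```text
time_s: 19.62
tool_pos: [0.5433, 0.2393, 0.3183]
ee_rot: [-0.0, 0.633, 0.774, -0.001]
ft_force: [-0.4, -0.6, -0.0]
finger_gap: 0.719
```

```bash
python3 -c "
from h import *
st();go([.5426,.2397,.247],Rd(11.5))
im=get_image('scene')
cv2.imwrite('pics/g11.png',cv2.resize(im['color'][150:320,350:570],None,fx=3.5,fy=3.5,interpolation=cv2.INTER_CUBIC))"
```

```text
t 19.62 p [0.5433 0.2393 0.3183] y [ 0.98   0.199 -0.002] z [-0.002 -0.002 -1.   ] F [-0.4 -0.6 -0. ] T [-0.01 -0.03  0.04] g 0.719 q [-0.81  0.46  0.38  1.86 -0.21  0.87 -0.13]
off [ 0.005 -0.004  0.594] scale 1.0 rows>= 1.1
rot [-0.0003  0.0003 -0.0001] deg [-0.1  0.1 -0. ]
```

View pics/g11.png

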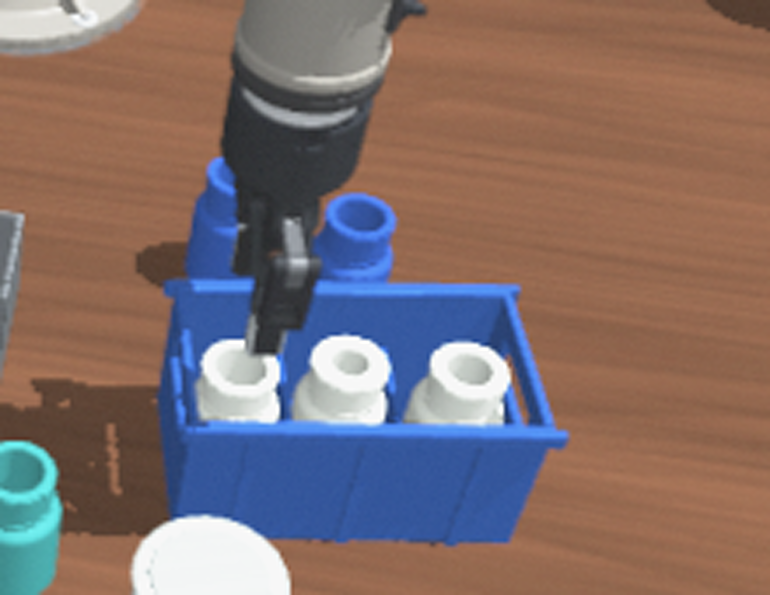

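Request:
step_arm(offset=[[0.005, -0.004, 0.2], [0.005, -0.004, 0.35], [0.005, -0.004, 0.5], [0.005, -0.004, 0.59], [0.005, -0.004, 0.59]], rot=[[0, 0, 0], [0, 0, 0], [0, 0, 0], [0, 0, 0], [0, 0, 0]], grip=[0.72, 0.72, 0.72, 0.72, 0.72])

```text
time_s: 20.3
tool_pos: [0.5427, 0.2403, 0.2479]
ee_rot: [-0.0, 0.633, 0.774, -0.001]
ft_force: [0.6, 0.0, -0.2]
finger_gap: 0.718
```

Request:
step_arm(offset=[[0, 0, 0], [0, 0, 0], [0, 0, 0], [0, 0, 0]], rot=[[0, 0, 0], [0, 0, 0], [0, 0, 0], [0, 0, 0]], grip=[0.4, 0.4, 0.4, 0.4])

```text
time_s: 20.8
tool_pos: [0.543, 0.2406, 0.2495]
ee_rot: [0.0, 0.633, 0.774, 0.0]
ft_force: [-2.2, -1.8, 6.1]
finger_gap: 0.53
```

```bash
python3 -c "
from h import *
st();"
```

```text
t 20.8 p [0.543  0.2406 0.2495] y [0.98  0.199 0.001] z [ 0.001  0.001 -1.   ] F [-2.2 -1.8  6.1] T [-0.19  0.5   0.03] g 0.53 q [-0.78  0.55  0.34  1.9  -0.26  0.73 -0.09]
```

Request:
step_arm(offset=[[0, 0, -0.3], [0, 0, -0.7], [0, 0, -1], [0, 0, -1]], rot=[[0, 0, 0], [0, 0, 0], [0, 0, 0], [0, 0, 0]], grip=[0.4, 0.4, 0.4, 0.4])

```text
time_s: 21.3
tool_pos: [0.5439, 0.2408, 0.3717]
ee_rot: [0.001, 0.633, 0.774, 0.003]
ft_force: [-0.7, -0.1, -1.8]
finger_gap: 0.528
```

```bash
python3 -c "
from h import *
st();go([.4748,.0065,.38],Rd(11.5))
im=get_image('scene')
cv2.imwrite('pics/g12.png',cv2.resize(im['color'][130:300,350:570],None,fx=3.5,fy=3.5,interpolation=cv2.INTER_CUBIC))"
```

```text
t 21.3 p [0.5439 0.2408 0.3717] y [0.98  0.199 0.006] z [ 0.005  0.003 -1.   ] F [-0.7 -0.1 -1.8] T [-0.01  0.02 -0.02] g 0.528 q [-0.83  0.4   0.4   1.81 -0.19  0.97 -0.15]
off [-1.799 -0.952 -0.079] scale 0.556 rows>= 3.9
rot [ 0.001  -0.0004 -0.0001] deg [ 0.3 -0.1 -0. ]
```

View pics/g12.png

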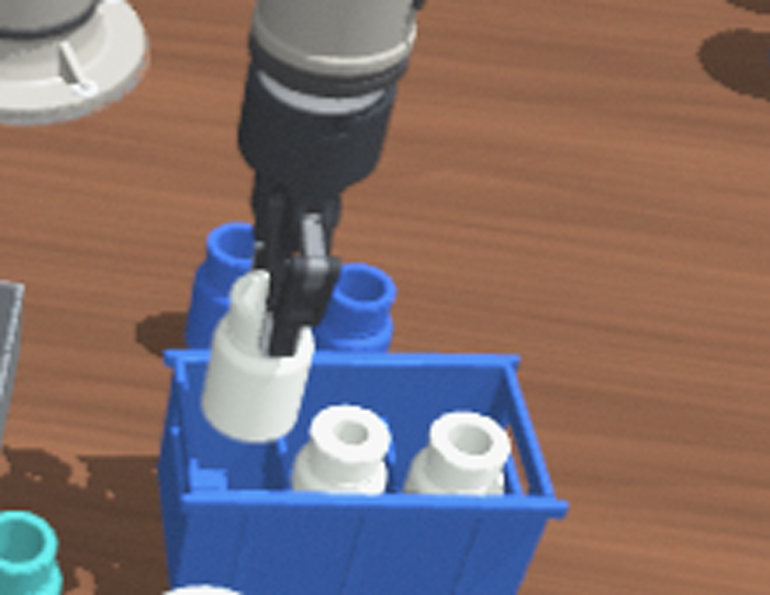

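Request:
step_arm(offset=[[-0.2, -0.1, -0.08], [-0.9, -0.475, -0.08], [-0.9, -0.475, -0.08]], rot=[[0, 0, 0], [0, 0, 0], [0, 0, 0]], grip=[0.4, 0.4, 0.4])

```text
time_s: 21.72
tool_pos: [0.507, 0.1202, 0.3766]
ee_rot: [-0.001, 0.634, 0.773, -0.002]
ft_force: [0.1, -0.2, -0.9]
finger_gap: 0.522
```

Request:
step_arm(offset=[[-0.9, -0.475, 0], [-0.9, -0.475, 0.1], [-0.9, -0.475, 0.2], [-0.9, -0.475, 0.2]], rot=[[0, 0, 0], [0, 0, 0], [0, 0, 0], [0, 0, 0]], grip=[0.4, 0.4, 0.4, 0.4])

```text
time_s: 22.22
tool_pos: [0.4734, 0.0066, 0.3527]
ee_rot: [-0.001, 0.633, 0.774, -0.001]
ft_force: [0.5, -0.2, -0.9]
finger_gap: 0.526
```

```bash
python3 -c "
from h import *
st();go([.4748,.0065,.256],Rd(11.5))"
```

```text
t 22.23 p [0.4734 0.0066 0.3527] y [ 0.98   0.199 -0.003] z [-0.003 -0.001 -1.   ] F [ 0.5 -0.2 -0.9] T [ 0.01 -0.05 -0.01] g 0.526 q [-0.58  0.22  0.5   2.1  -0.14  0.85  0.2 ]
off [-0.003  0.014  0.806] scale 1.0 rows>= 1.5
rot [-0.0005 -0.     -0.0001] deg [-0.2 -0.  -0. ]
```

Request:
step_arm(offset=[[0, 0.01, 0.3], [0, 0.01, 0.6], [0, 0.01, 0.78], [0, 0.01, 0.83], [0, 0.01, 0.83]], rot=[[0, 0, 0], [0, 0, 0], [0, 0, 0], [0, 0, 0], [0, 0, 0]], grip=[0.4, 0.4, 0.4, 0.4, 0.4])

```text
time_s: 22.85
tool_pos: [0.4757, 0.0072, 0.2548]
ee_rot: [-0.0, 0.632, 0.775, -0.0]
ft_force: [-0.1, 0.1, -1.3]
finger_gap: 0.527
```

Request:
step_arm(offset=[[0, 0, 0], [0, 0, 0], [0, 0, 0], [0, 0, -0.3], [0, 0, -0.9], [0, 0, -0.9]], rot=[[0, 0, 0], [0, 0, 0], [0, 0, 0], [0, 0, 0], [0, 0, 0], [0, 0, 0]], grip=[0.72, 0.72, 0.72, 0.72, 0.72, 0.72])

```text
time_s: 23.6
tool_pos: [0.4765, 0.006, 0.3667]
ee_rot: [0.002, 0.633, 0.774, 0.003]
ft_force: [0.1, 0.9, -0.4]
finger_gap: 0.718
```

```bash
python3 -c "
from h import *
st();go([.5128,.3802,.32],Rd(11.5))
im=get_image('scene')
cv2.imwrite('pics/g13.png',cv2.resize(im['color'][100:330,200:520],None,fx=2.4,fy=2.4,interpolation=cv2.INTER_CUBIC))"
```

```text
t 23.6 p [0.4765 0.006  0.3667] y [0.98  0.198 0.007] z [ 0.007  0.002 -1.   ] F [ 0.1  0.9 -0.4] T [0.01 0.01 0.03] g 0.718 q [-0.6   0.2   0.53  2.09 -0.14  0.87  0.2 ]
off [2.996 0.911 0.398] scale 0.334 rows>= 6.1
rot [ 0.0012 -0.0001 -0.0002] deg [ 0.4 -0.  -0.1]
```

View pics/g13.png

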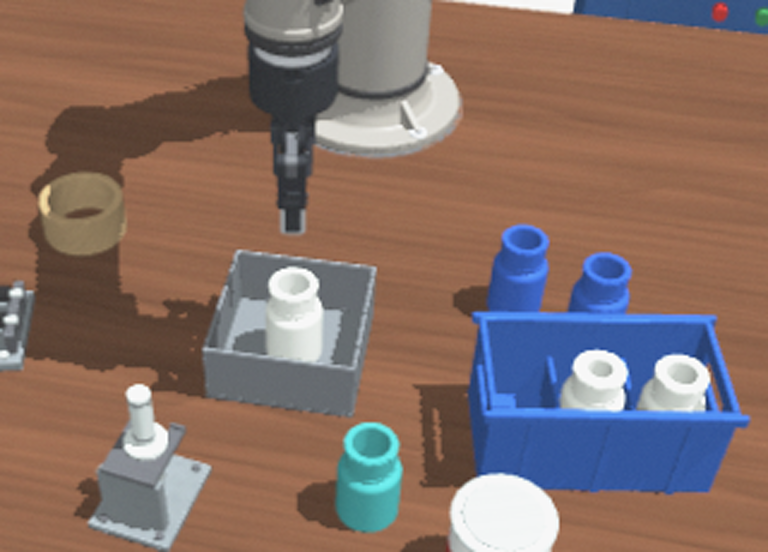

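The slack bottle stands in the bin (crop 294,315). Now the good (left) bottle.

Request:
step_arm(offset=[[1, 0.3, 0], [1, 0.3, 0]], rot=[[0, 0, 0], [0, 0, 0]], grip=[0.72, 0.72])

```text
time_s: 23.9
tool_pos: [0.4864, 0.1317, 0.3621]
ee_rot: [-0.0, 0.634, 0.773, -0.0]
ft_force: [1.9, 0.8, 0.9]
finger_gap: 0.723
```

Request:
step_arm(offset=[[1, 0.3, 0], [1, 0.3, 0]], rot=[[0, 0, 0], [0, 0, 0]], grip=[0.72, 0.72])

```text
time_s: 24.15
tool_pos: [0.4976, 0.2571, 0.3615]
ee_rot: [-0.0, 0.633, 0.774, -0.001]
ft_force: [0.4, -0.9, -0.0]
finger_gap: 0.72
```

Request:
step_arm(offset=[[1, 0.3, 0.1], [1, 0.3, 0.3], [1, 0.3, 0.35], [1, 0.3, 0.35], [1, 0.3, 0.35]], rot=[[0, 0, 0], [0, 0, 0], [0, 0, 0], [0, 0, 0], [0, 0, 0]], grip=[0.72, 0.72, 0.72, 0.72, 0.72])

```text
time_s: 24.78
tool_pos: [0.5102, 0.378, 0.321]
ee_rot: [0.0, 0.634, 0.773, -0.0]
ft_force: [1.0, -0.7, 0.2]
finger_gap: 0.726
```

```bash
python3 -c "
from h import *
st();go([.5128,.3803,.252],Rd(11.5))"
```

```text
t 24.77 p [0.5102 0.378  0.321 ] y [0.981 0.196 0.   ] z [ 0.    -0.001 -1.   ] F [ 1.  -0.7  0.2] T [ 0.01 -0.05  0.05] g 0.726 q [-1.    0.52  0.36  1.75 -0.22  0.91 -0.35]
off [0.016 0.025 0.575] scale 1.0 rows>= 1.1
rot [ 0.      0.0002 -0.0006] deg [ 0.   0.1 -0.2]
```

Request:
step_arm(offset=[[0.016, 0.025, 0.2], [0.016, 0.025, 0.35], [0.016, 0.025, 0.48], [0.016, 0.025, 0.57], [0.016, 0.025, 0.57]], rot=[[0, 0, 0], [0, 0, 0], [0, 0, 0], [0, 0, 0], [0, 0, 0]], grip=[0.72, 0.72, 0.72, 0.72, 0.72], force=60)

```text
time_s: 25.4
tool_pos: [0.5118, 0.3823, 0.2516]
ee_rot: [-0.0, 0.633, 0.774, -0.001]
ft_force: [0.1, -0.2, 0.7]
finger_gap: 0.721
```

Request:
step_arm(offset=[[0, 0, 0], [0, 0, 0], [0, 0, 0], [0, 0, 0]], rot=[[0, 0, 0], [0, 0, 0], [0, 0, 0], [0, 0, 0]], grip=[0.4, 0.4, 0.4, 0.4])

```text
time_s: 25.9
tool_pos: [0.5122, 0.3828, 0.2533]
ee_rot: [-0.0, 0.633, 0.774, 0.001]
ft_force: [-1.8, -0.3, 5.7]
finger_gap: 0.511
```

```bash
python3 -c "
from h import *
st();"
```

```text
t 25.9 p [0.5122 0.3828 0.2533] y [0.98  0.199 0.001] z [ 0.001  0.001 -1.   ] F [-1.8 -0.3  5.7] T [-0.22  0.42  0.01] g 0.511 q [-0.97  0.61  0.33  1.78 -0.26  0.79 -0.32]
```

Before laying it: with the neck held straight down, the tool would have to lie fully horizontal at the cradle, low and beside the bin. I'll regrip with the tool tilted 30°, so it only needs 60° at the cradle.

Request:
step_arm(offset=[[0, 0, 0], [0, 0, 0], [0, 0, -0.3], [0, 0, -0.7], [0, 0, -0.7]], rot=[[0, 0, 0], [0, 0, 0], [0, 0, 0], [0, 0, 0], [0, 0, 0]], grip=[0.72, 0.72, 0.72, 0.72, 0.72])

```text
time_s: 26.52
tool_pos: [0.5135, 0.3831, 0.3404]
ee_rot: [0.001, 0.633, 0.774, 0.004]
ft_force: [-0.6, 0.3, -0.1]
finger_gap: 0.719
```

```bash
cat >> h.py <<'E'
def Rt(jaw,tilt):
    return Ro.from_rotvec(np.radians(tilt)*np.array([np.cos(np.radians(jaw)),np.sin(np.radians(jaw)),0])).as_matrix()@Rd(jaw)
def tcp(G,R,d=.155): return np.array(G)-d*R[:,2]
E
python3 -c "
from h import *
st();rims();T=Rt(11.5,30);p=tcp([.5126,.3803,.090],T);print(p,T.round(2));go(p+[0,0,.08],T)"
```

```text
t 26.52 p [0.5135 0.3831 0.3404] y [0.98  0.198 0.007] z [ 0.006  0.005 -1.   ] F [-0.6  0.3 -0.1] T [-0.02 -0.03  0.01] g 0.719 q [-1.    0.5   0.37  1.73 -0.21  0.95 -0.35]
scene 224 [449.5 254. ] 0.5244 0.3063 0.0484
scene 211 [484.4 255.7] 0.5124 0.3801 0.0503
top 225 [192.8 237.9] 0.5228 0.3064 0.0476
top 206 [160.  241.4] 0.5116 0.3801 0.0475
[0.52805101 0.30435584 0.22423394] [[-0.17  0.98 -0.1 ]
 [ 0.85  0.2   0.49]
 [ 0.5   0.   -0.87]]
off [-0.666  0.002  0.269] scale 1.0 rows>= 1.4
rot [ 0.0001  0.0833 -0.0001] deg [ 0. 30. -0.]
```

Request:
step_arm(offset=[[-0.22, 0, 0], [-0.45, 0, 0.1], [-0.667, 0, 0.2], [-0.667, 0, 0.269], [-0.667, 0, 0.269], [-0.667, 0, 0.269]], rot=[[0, 0.028, 0], [0, 0.056, 0], [0, 0.083, 0], [0, 0.083, 0], [0, 0.083, 0], [0, 0.083, 0]], grip=[0.72, 0.72, 0.72, 0.72, 0.72, 0.72])

```text
time_s: 27.38
tool_pos: [0.527, 0.3065, 0.304]
ee_rot: [-0.2, 0.61, 0.749, 0.162]
ft_force: [-0.0, 0.5, 0.4]
finger_gap: 0.725
```

```bash
python3 -c "
from h import *
st();T=Rt(11.5,30);p=tcp([.5122,.3801,.091],T);go(p,T);go(p+[0,0,.03])
im=get_image('scene')
cv2.imwrite('pics/g14.png',cv2.resize(im['color'][130:320,350:570],None,fx=3,fy=3,interpolation=cv2.INTER_CUBIC))"
```

```text
t 27.38 p [0.527  0.3065 0.304 ] y [ 0.979  0.202 -0.   ] z [-0.101  0.487 -0.867] F [-0.   0.5  0.4] T [-0.56 -0.17 -0.02] g 0.725 q [-0.56  0.48  0.06  1.87 -0.78  0.79  0.26]
off [-0.344  0.002  0.559] scale 1.0 rows>= 1.3
rot [-0.0003  0.0004  0.0004] deg [-0.1  0.2  0.1]
off [-0.22   0.001  0.343] scale 1.0 rows>= 0.8
```

View pics/g14.png

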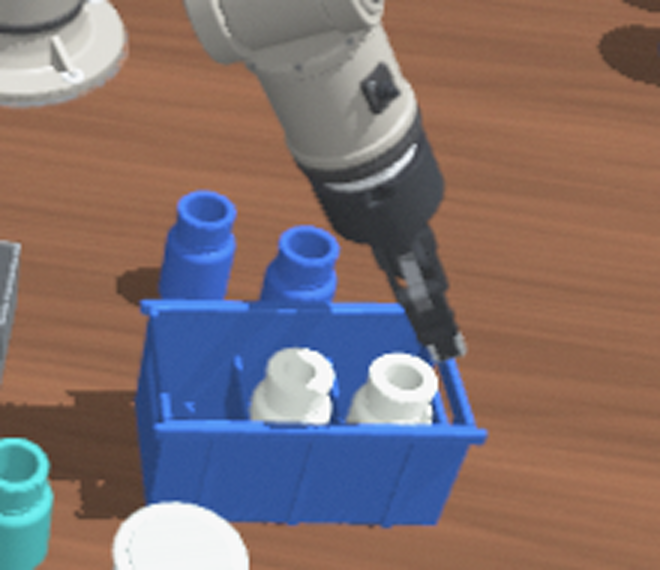

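Request:
step_arm(offset=[[-0.22, 0.001, 0.343], [-0.22, 0.001, 0.343], [-0.28, 0.001, 0.45], [-0.344, 0.001, 0.559], [-0.344, 0.001, 0.559], [-0.344, 0.001, 0.559]], rot=[[0, 0, 0], [0, 0, 0], [0, 0, 0], [0, 0, 0], [0, 0, 0], [0, 0, 0]], grip=[0.72, 0.72, 0.72, 0.72, 0.72, 0.72])

```text
time_s: 28.18
tool_pos: [0.5288, 0.3019, 0.2257]
ee_rot: [-0.2, 0.612, 0.748, 0.163]
ft_force: [1.0, -0.3, 0.6]
finger_gap: 0.719
```

```bash
python3 -c "
from h import *
st();T=Rt(11.5,30);p=tcp([.5122,.3801,.091],T);go(p,T)
im=get_image('scene')
cv2.imwrite('pics/g15.png',cv2.resize(im['color'][130:320,350:570],None,fx=3,fy=3,interpolation=cv2.INTER_CUBIC))"
```

```text
t 28.18 p [0.5288 0.3019 0.2257] y [0.98  0.199 0.   ] z [-0.099  0.489 -0.867] F [ 1.  -0.3  0.6] T [-0.49 -0.14 -0.02] g 0.719 q [-0.5   0.59  0.    1.91 -0.87  0.67  0.4 ]
off [ 0.016 -0.005  0.014] scale 1.0 rows>= 0.0
rot [ 0.0001  0.0003 -0.0001] deg [ 0.   0.1 -0. ]
```

View pics/g15.png

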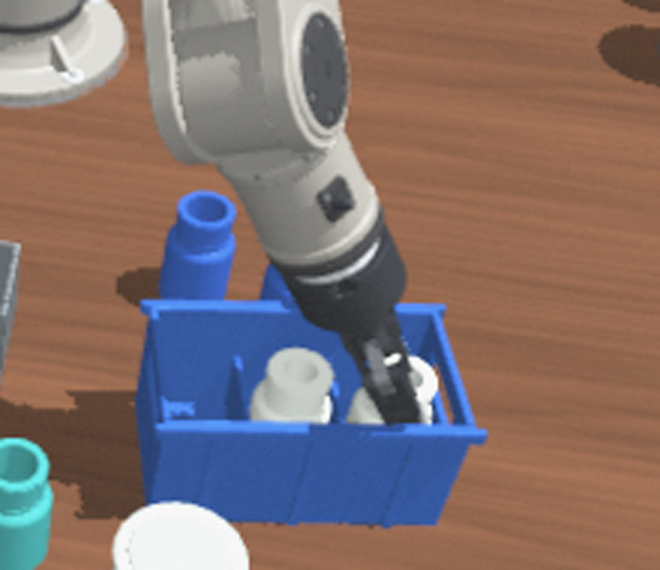

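The fingers straddle the neck (crop 400,390) with no contact force. I close them.

Request:
step_arm(offset=[[0.016, -0.005, 0.01], [0.016, -0.005, 0.01], [0.016, -0.005, 0.01], [0.016, -0.005, 0.01]], rot=[[0, 0, 0], [0, 0, 0], [0, 0, 0], [0, 0, 0]], grip=[0.4, 0.4, 0.4, 0.4], force=60)

```text
time_s: 28.72
tool_pos: [0.5278, 0.3042, 0.2261]
ee_rot: [-0.2, 0.611, 0.748, 0.164]
ft_force: [-0.4, -1.0, 6.3]
finger_gap: 0.516
```

```bash
python3 -c "
from h import *
st();s,R=cur();p=s['tool_pos'];go(p+[0,0,.06]);go(p+[0,0,.125])"
```

```text
t 28.73 p [0.5278 0.3042 0.2261] y [0.98  0.199 0.001] z [-0.098  0.489 -0.867] F [-0.4 -1.   6.3] T [-0.18  0.1   0.08] g 0.516 q [-0.51  0.59  0.    1.91 -0.87  0.67  0.4 ]
off [ 0.25   0.001 -0.433] scale 1.0 rows>= 1.0
off [ 0.52   0.001 -0.903] scale 1.0 rows>= 2.0
```

```bash
python3 -c "
from h import *
s,R=cur();b=R.T@(np.array([.5122,.3801,.004])-s['tool_pos']);a=R.T@np.array([0,0,1.]);print(b,a);np.savez('grasp.npz',b=b,a=a)"
```

```text
[-0.04371439 -0.00040386  0.23112628] [ 0.49900386  0.00101039 -0.86659918]
```

Request:
step_arm(offset=[[0.12, 0, -0.21], [0.25, 0, -0.433], [0.4, 0, -0.7], [0.52, 0, -0.903], [0.52, 0, -0.903]], rot=[[0, 0, 0], [0, 0, 0], [0, 0, 0], [0, 0, 0], [0, 0, 0]], grip=[0.4, 0.4, 0.4, 0.4, 0.4])

```text
time_s: 29.35
tool_pos: [0.5279, 0.3044, 0.3522]
ee_rot: [-0.199, 0.611, 0.748, 0.165]
ft_force: [-0.0, 0.5, -1.3]
finger_gap: 0.511
```

```bash
python3 -c "
from h import *
st()
im=get_image('scene')
cv2.imwrite('pics/g16.png',cv2.resize(im['color'][110:320,350:570],None,fx=2.8,fy=2.8,interpolation=cv2.INTER_CUBIC))"
```

```text
t 29.35 p [0.5279 0.3044 0.3522] y [0.98  0.199 0.004] z [-0.096  0.49  -0.867] F [-0.   0.5 -1.3] T [-0.67 -0.13 -0.03] g 0.511 q [-0.58  0.42  0.09  1.84 -0.73  0.86  0.19]
```

View pics/g16.png

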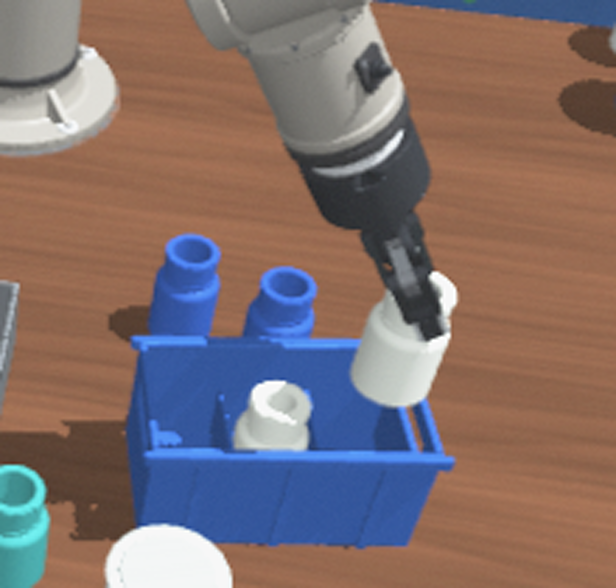

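```bash
cat >> h.py <<'E'
def lay(dy=0,dz=0,tilt=-60,dx=0):
    g=np.load('grasp.npz'); T=Rt(15.5,tilt); c=np.radians(15.5); X=np.array([np.cos(c),np.sin(c),0]);Y=np.array([-np.sin(c),np.cos(c),0])
    B=np.array([.5299,-.3518,.0723])+Y*(-.0475+dy)+X*dx+[0,0,dz]
    return B-T@g['b'],T
E
python3 -c "
from h import *
p,T=lay(0,.07);print(p,T.round(2),T@np.load('grasp.npz')['a']);go([.52,.21,.41],Rt(11.5,8))"
```

```text
[ 0.48365115 -0.1835208   0.22000537] [[-0.13  0.96  0.23]
 [ 0.48  0.27 -0.83]
 [-0.87  0.   -0.5 ]] [-0.26626442  0.96389934  0.00114957]
off [-0.408 -0.216 -0.807] scale 1.0 rows>= 1.8
rot [ 0.0002 -0.0608  0.    ] deg [  0.1 -21.9   0. ]
```

Request:
step_arm(offset=[[-0.1, -0.05, -0.5], [-0.41, -0.2, -0.8], [-0.41, -0.2, -0.8]], rot=[[0, -0.02, 0], [0, -0.04, 0], [0, -0.06, 0]], grip=[0.4, 0.4, 0.4])

```text
time_s: 29.78
tool_pos: [0.5224, 0.2053, 0.4087]
ee_rot: [-0.054, 0.634, 0.77, 0.044]
ft_force: [-0.9, 1.4, -2.1]
finger_gap: 0.514
```

```bash
python3 -c "
from h import *
st();go([.51,.10,.41],Rt(12.5,-12))"
```

```text
t 29.77 p [0.5224 0.2053 0.4087] y [ 0.981  0.192 -0.001] z [-0.027  0.135 -0.99 ] F [-0.9  1.4 -2.1] T [-0.07 -0.03 -0.03] g 0.514 q [-0.68  0.29  0.28  1.85 -0.26  1.   -0.08]
off [-0.832 -0.269 -0.127] scale 1.0 rows>= 1.7
rot [-0.0003 -0.0554 -0.004 ] deg [ -0.1 -19.9  -1.5]
```

Request:
step_arm(offset=[[-0.83, -0.25, -0.12], [-0.83, -0.25, -0.12]], rot=[[0, -0.055, -0.004], [0, -0.055, -0.004]], grip=[0.4, 0.4])

```text
time_s: 30.02
tool_pos: [0.5117, 0.1038, 0.4073]
ee_rot: [0.08, 0.62, 0.778, -0.066]
ft_force: [-0.4, 0.4, -2.6]
finger_gap: 0.518
```

```bash
python3 -c "
from h import *
st();go([.50,.0,.40],Rt(13.5,-36))"
```

```text
t 30.02 p [0.5117 0.1038 0.4073] y [ 0.975  0.223 -0.004] z [ 0.042 -0.202 -0.979] F [-0.4  0.4 -2.6] T [0.29 0.08 0.01] g 0.518 q [-0.72  0.23  0.4   1.94  0.14  1.02 -0.18]
off [-0.791 -0.288  0.23 ] scale 1.0 rows>= 1.7
rot [-0.0013 -0.067  -0.0013] deg [ -0.5 -24.1  -0.5]
```

Request:
step_arm(offset=[[-0.79, -0.28, 0.15], [-0.79, -0.28, 0.2], [-0.79, -0.28, 0.2]], rot=[[-0.001, -0.03, -0.001], [-0.001, -0.06, -0.001], [-0.001, -0.067, -0.001]], grip=[0.4, 0.4, 0.4])

```text
time_s: 30.4
tool_pos: [0.4998, 0.0005, 0.4023]
ee_rot: [0.24, 0.591, 0.746, -0.192]
ft_force: [0.4, 1.1, -1.5]
finger_gap: 0.516
```

```bash
python3 -c "
from h import *
st();go([.49,-.09,.33],Rt(15,-60))"
```

```text
t 30.4 p [0.4998 0.0005 0.4023] y [ 0.974  0.227 -0.003] z [ 0.131 -0.571 -0.811] F [ 0.4  1.1 -1.5] T [0.9  0.23 0.02] g 0.516 q [-0.77  0.22  0.53  2.05  0.62  1.01 -0.38]
off [-0.227 -0.249  0.908] scale 1.0 rows>= 1.9
rot [-0.0042 -0.0671 -0.0031] deg [ -1.5 -24.2  -1.1]
```

Request:
step_arm(offset=[[-0.1, -0.1, 0.4], [-0.22, -0.24, 0.7], [-0.22, -0.24, 0.7], [-0.22, -0.24, 0.7]], rot=[[-0.002, -0.03, -0.001], [-0.004, -0.06, -0.003], [-0.004, -0.067, -0.003], [-0.004, -0.067, -0.003]], grip=[0.4, 0.4, 0.4, 0.4])

```text
time_s: 30.9
tool_pos: [0.4893, -0.0714, 0.3497]
ee_rot: [0.396, 0.527, 0.689, -0.302]
ft_force: [-0.1, 0.4, -2.4]
finger_gap: 0.519
```

```bash
python3 -c "
from h import *
st();p,T=lay(.008,.08);print(p);go(p,T)
im=get_image('scene')
cv2.imwrite('pics/g17.png',cv2.resize(im['color'][80:330,80:400],None,fx=2.4,fy=2.4,interpolation=cv2.INTER_CUBIC))"
```

```text
t 30.9 p [ 0.4893 -0.0714  0.3497] y [0.965 0.262 0.001] z [ 0.227 -0.833 -0.504] F [-0.1  0.4 -2.4] T [1.23 0.36 0.02] g 0.519 q [-0.81  0.37  0.66  2.21  1.13  0.93 -0.78]
[ 0.48151324 -0.17581176  0.23000537]
off [ 0.447 -0.291  1.213] scale 0.824 rows>= 2.5
rot [-0.0007 -0.0007 -0.0005] deg [-0.2 -0.3 -0.2]
```

View pics/g17.png

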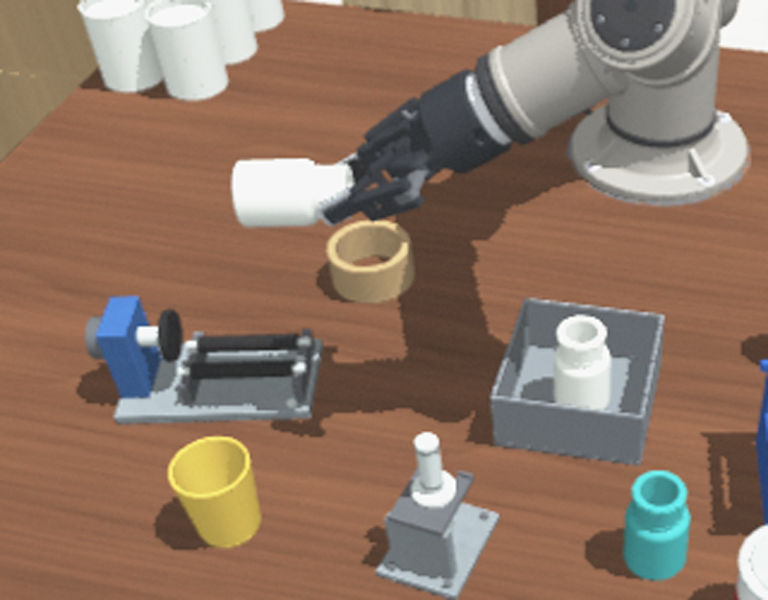

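Request:
step_arm(offset=[[0.2, -0.15, 0.5], [0.37, -0.24, 1], [0.37, -0.24, 1], [0.37, -0.24, 1]], rot=[[0, 0, 0], [-0.001, -0.001, 0], [-0.001, -0.001, 0], [-0.001, -0.001, 0]], grip=[0.4, 0.4, 0.4, 0.4])

```text
time_s: 31.45
tool_pos: [0.4844, -0.1575, 0.2524]
ee_rot: [0.401, 0.526, 0.688, -0.3]
ft_force: [0.1, -0.4, -0.6]
finger_gap: 0.517
```

```bash
python3 -c "
from h import *
st();p,T=lay(.006,.055);print(p);go(p,T)"
```

```text
t 31.45 p [ 0.4844 -0.1575  0.2524] y [0.964 0.267 0.008] z [ 0.235 -0.834 -0.498] F [ 0.1 -0.4 -0.6] T [ 1.23  0.3  -0.02] g 0.517 q [-0.63  0.63  0.7   2.27  1.44  0.64 -1.13]
[ 0.48204772 -0.17773902  0.20500537]
off [ 0.264 -0.067  0.333] scale 1.0 rows>= 0.8
rot [ 0.0006  0.0003 -0.0012] deg [ 0.2  0.1 -0.4]
```

Request:
step_arm(offset=[[0.13, -0.035, 0.17], [0.264, -0.067, 0.333], [0.264, -0.067, 0.333], [0.264, -0.067, 0.333], [0.264, -0.067, 0.333]], rot=[[0, 0, 0], [0, 0, -0.001], [0, 0, -0.001], [0, 0, -0.001], [0, 0, -0.001]], grip=[0.4, 0.4, 0.4, 0.4, 0.4])

```text
time_s: 32.08
tool_pos: [0.4823, -0.1772, 0.2062]
ee_rot: [0.401, 0.524, 0.689, -0.301]
ft_force: [-0.8, -0.1, -1.5]
finger_gap: 0.514
```

```bash
python3 -c "
from h import *
st();p,T=lay(.004,.03);print(p);go(p,T)
im=get_image('scene');np.savez('s18.npz',**im)
cv2.imwrite('pics/g18.png',cv2.resize(im['color'][150:300,90:290],None,fx=4,fy=4,interpolation=cv2.INTER_CUBIC))
im=get_image('top');np.savez('t18.npz',**im)
cv2.imwrite('pics/t18.png',cv2.resize(im['color'][170:330,380:560],None,fx=3.7,fy=3.7,interpolation=cv2.INTER_CUBIC))"
```

```text
t 32.08 p [ 0.4823 -0.1772  0.2062] y [0.963 0.27  0.006] z [ 0.237 -0.834 -0.498] F [-0.8 -0.1 -1.5] T [ 1.2   0.34 -0.02] g 0.514 q [-0.56  0.74  0.67  2.28  1.6   0.58 -1.34]
[ 0.4825822  -0.17966628  0.18000537]
off [ 0.179 -0.005  0.126] scale 1.0 rows>= 0.4
rot [ 0.0009  0.0003 -0.0005] deg [ 0.3  0.1 -0.2]
```

View pics/g18.png

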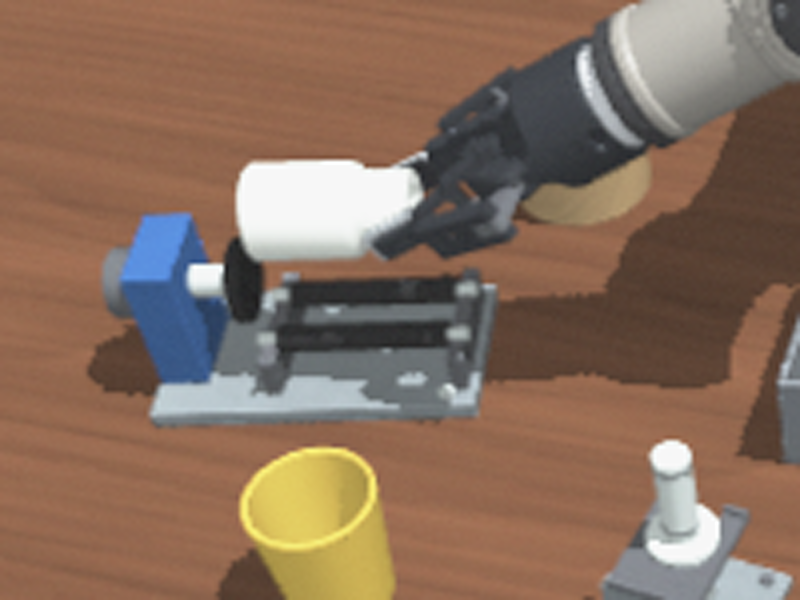

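View pics/t18.png

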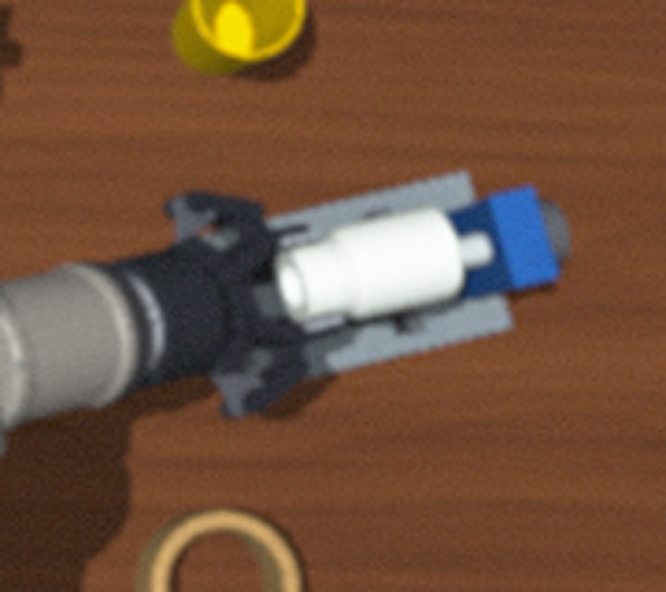

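```bash
cat >> h.py <<'E'
def chk(ims=None):
    c=np.radians(15.5);X=np.array([np.cos(c),np.sin(c),0]);Y=np.array([-np.sin(c),np.cos(c),0]);O=np.array([.5299,-.3518,0])
    for n in('scene','top'):
        im=ims[n] if ims else get_image(n); W=cloud(im)-O; H=cv2.cvtColor(im['color'],cv2.COLOR_BGR2HSV)
        L=np.stack([W@X,W@Y,W[...,2]],-1)
        k=(abs(L[...,0])<.05)&(abs(L[...,1])<.08)&(L[...,2]>.055)&(H[...,1]<45)&(H[...,2]>130)
        nn,l,s,_=cv2.connectedComponentsWithStats(k.astype(np.uint8)); i=1+np.argmax(s[1:,4]); P=L[l==i]
        print(n,len(P),'y',np.percentile(P[:,1],[0.5,2,98,99.5]).round(4),'zmax',np.percentile(P[:,2],99).round(4))
        for a,b in((-.045,-.03),(-.03,-.015),(-.015,0),(.03,.045)):
            Q=P[(P[:,1]>a)&(P[:,1]<b)]
            if len(Q)>5: print('  ',a,'x',Q[:,0].min().round(4),Q[:,0].max().round(4),'ztop',np.percentile(Q[:,2],98).round(4),'x at top',np.median(Q[Q[:,2]>np.percentile(Q[:,2],90),0]).round(4))
        k=(abs(L[...,0])<.026)&(L[...,1]<-.03)&(L[...,1]>-.075)&(L[...,2]>.05)&(H[...,2]<60)
        if k.sum(): print('  disc y',np.percentile(L[k][:,1],[5,50,95]).round(4),'x',np.percentile(L[k][:,0],[2,98]).round(4))
E
python3 -c "
from h import *
chk({'scene':dict(np.load('s18.npz')),'top':dict(np.load('t18.npz'))})
print('initial disc');chk({'scene':dict(np.load('scene0.npz')),'top':dict(np.load('top0.npz'))})" 2>&1 | head -40
```

```text
scene 967 y [-0.041  -0.0361  0.0567  0.0603] zmax 0.1595
   -0.045 x -0.0069 0.0321 ztop 0.1589 x at top 0.0038
   -0.03 x -0.0157 0.0331 ztop 0.1591 x at top -0.0001
   -0.015 x -0.0135 0.0334 ztop 0.1598 x at top 0.003
   0.03 x -0.0246 0.0352 ztop 0.1544 x at top 0.004
  disc y [-0.061  -0.0553 -0.0538] x [-0.0144  0.0254]
top 1218 y [-0.0779 -0.0724  0.0563  0.0592] zmax 0.1607
   -0.045 x -0.0261 0.0304 ztop 0.1601 x at top 0.0052
   -0.03 x -0.0267 0.0305 ztop 0.1612 x at top 0.0035
   -0.015 x -0.0261 0.0305 ztop 0.16 x at top -0.0002
   0.03 x -0.0261 0.0365 ztop 0.1548 x at top 0.0025
initial disc
scene 33 y [-0.0798 -0.0794 -0.0697 -0.0694] zmax 0.0845
  disc y [-0.0594 -0.0549 -0.0535] x [-0.0168  0.0252]
top 36 y [-0.0796 -0.0796 -0.0605 -0.0603] zmax 0.1015
  disc y [-0.0589 -0.0558 -0.0532] x [-0.0241  0.0204]
```

```bash
python3 -c "
from h import *
st();p,T=lay(.002,.010,dx=-.002);print(p);go(p,T);p,T=lay(.001,.002,dx=-.002);go(p)"
```

```text
t 32.17 p [ 0.4821 -0.1775  0.2058] y [0.963 0.27  0.005] z [ 0.237 -0.834 -0.498] F [ 0.1  1.1 -1.6] T [ 1.24  0.32 -0.02] g 0.515 q [-0.56  0.75  0.67  2.28  1.6   0.58 -1.34]
[ 0.48118941 -0.18212802  0.16000537]
off [ 0.314 -0.019  0.221] scale 1.0 rows>= 0.7
rot [ 0.0008  0.0003 -0.0004] deg [ 0.3  0.1 -0.2]
off [ 0.367 -0.02   0.261] scale 1.0 rows>= 0.9
```

Request:
step_arm(offset=[[0.08, -0.01, 0.055], [0.16, -0.019, 0.11], [0.24, -0.019, 0.165], [0.314, -0.019, 0.221], [0.314, -0.019, 0.221], [0.314, -0.019, 0.221]], rot=[[0.001, 0, 0], [0.001, 0, 0], [0.001, 0, 0], [0.001, 0, 0], [0.001, 0, 0], [0.001, 0, 0]], grip=[0.4, 0.4, 0.4, 0.4, 0.4, 0.4])

```text
time_s: 32.92
tool_pos: [0.4807, -0.1827, 0.1592]
ee_rot: [0.398, 0.525, 0.688, -0.304]
ft_force: [0.5, -0.5, -2.0]
finger_gap: 0.514
```

```bash
python3 -c "
from h import *
st();chk();p,T=lay(.001,.002,dx=-.002);go(p,T)
im=get_image('scene')
cv2.imwrite('pics/g19.png',cv2.resize(im['color'][150:300,90:290],None,fx=4,fy=4,interpolation=cv2.INTER_CUBIC))"
```

```text
t 32.92 p [ 0.4807 -0.1827  0.1592] y [ 0.965  0.264 -0.   ] z [ 0.229 -0.837 -0.498] F [ 0.5 -0.5 -2. ] T [1.26 0.38 0.07] g 0.514 q [-0.51  0.85  0.62  2.27  1.69  0.59 -1.5 ]
scene 916 y [-0.0545 -0.0427  0.052   0.0551] zmax 0.1129
   -0.045 x -0.0202 0.0284 ztop 0.1123 x at top -0.0022
   -0.03 x -0.0175 0.0288 ztop 0.1123 x at top 0.0014
   -0.015 x -0.018 0.0293 ztop 0.1134 x at top 0.0004
   0.03 x -0.0328 0.0289 ztop 0.1075 x at top 0.0011
  disc y [-0.0609 -0.0553 -0.0534] x [-0.0061  0.0252]
top 1097 y [-0.0437 -0.0409  0.0513  0.0549] zmax 0.1143
   -0.045 x -0.0309 0.0255 ztop 0.1136 x at top -0.0022
   -0.03 x -0.0309 0.0254 ztop 0.1146 x at top -0.0045
   -0.015 x -0.0304 0.0269 ztop 0.1136 x at top -0.0036
   0.03 x -0.0304 0.0273 ztop 0.1086 x at top -0.0016
  disc y [-0.0605 -0.0559 -0.0542] x [-0.025   0.0204]
off [0.052 0.005 0.036] scale 1.0 rows>= 0.1
rot [-0.0004  0.0004 -0.0003] deg [-0.1  0.1 -0.1]
```

View pics/g19.png

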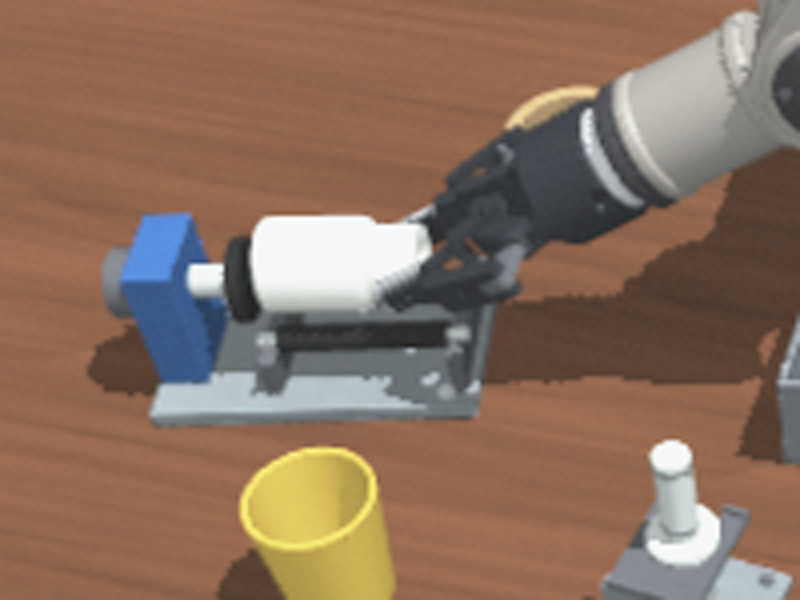

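```bash
python3 -c "
from h import *
s,R=cur();c=np.radians(15.5);X=np.array([np.cos(c),np.sin(c),0]);Y=np.array([-np.sin(c),np.cos(c),0])
for dz in(-.009,-.0125):go(s['tool_pos']+X*.001-Y*.003+[0,0,dz])"
```

```text
off [0.053 0.008 0.059] scale 1.0 rows>= 0.2
off [0.078 0.008 0.074] scale 1.0 rows>= 0.2
```

Request:
step_arm(offset=[[0.025, 0.004, 0.03], [0.053, 0.008, 0.059], [0.053, 0.008, 0.059], [0.053, 0.008, 0.059]], rot=[[0, 0, 0], [0, 0, 0], [0, 0, 0], [0, 0, 0]], grip=[0.4, 0.4, 0.4, 0.4])

```text
time_s: 33.58
tool_pos: [0.4824, -0.1852, 0.1501]
ee_rot: [0.398, 0.525, 0.688, -0.304]
ft_force: [-0.2, -0.6, -1.9]
finger_gap: 0.516
```

```bash
python3 -c "
from h import *
st();chk();s,R=cur();go(s['tool_pos']+[0,0,-.003])"
```

```text
t 33.58 p [ 0.4824 -0.1852  0.1501] y [ 0.964  0.264 -0.   ] z [ 0.229 -0.836 -0.498] F [-0.2 -0.6 -1.9] T [1.25 0.31 0.09] g 0.516 q [-0.5   0.87  0.61  2.26  1.71  0.59 -1.53]
scene 909 y [-0.0547 -0.0466  0.0494  0.0531] zmax 0.1038
   -0.045 x -0.0209 0.0303 ztop 0.1031 x at top -0.0019
   -0.03 x -0.0164 0.0306 ztop 0.1039 x at top 0.0022
   -0.015 x -0.0162 0.03 ztop 0.1037 x at top -0.0033
   0.03 x -0.0303 0.0286 ztop 0.0979 x at top 0.0029
  disc y [-0.0606 -0.0552 -0.0536] x [-0.0099  0.0254]
top 1074 y [-0.046  -0.0437  0.0488  0.0503] zmax 0.1049
   -0.045 x -0.0304 0.0267 ztop 0.1046 x at top -0.0025
   -0.03 x -0.0298 0.0267 ztop 0.1041 x at top -0.0
   -0.015 x -0.0298 0.0272 ztop 0.1049 x at top -0.0007
   0.03 x -0.0298 0.0306 ztop 0.0986 x at top -0.0014
  disc y [-0.0599 -0.0562 -0.0544] x [-0.0249  0.0202]
off [ 0.022 -0.     0.012] scale 1.0 rows>= 0.0
```

Request:
step_arm(offset=[[0.012, 0, 0.007], [0.022, 0, 0.012], [0.022, 0, 0.012]], rot=[[0, 0, 0], [0, 0, 0], [0, 0, 0]], grip=[0.4, 0.4, 0.4])

```text
time_s: 34.05
tool_pos: [0.4827, -0.1852, 0.148]
ee_rot: [0.4, 0.524, 0.687, -0.304]
ft_force: [-2.1, 6.9, 9.1]
finger_gap: 0.514
```

```bash
python3 -c "
from h import *
st();chk();s,R=cur();go(s['tool_pos']+[0,0,.0008])
im=get_image('scene')
cv2.imwrite('pics/g20.png',cv2.resize(im['color'][190:270,110:230],None,fx=6,fy=6,interpolation=cv2.INTER_CUBIC))"
```

```text
t 34.05 p [ 0.4827 -0.1852  0.148 ] y [0.964 0.265 0.001] z [ 0.23  -0.838 -0.495] F [-2.1  6.9  9.1] T [-0.29 -0.04 -0.02] g 0.514 q [-0.5   0.88  0.6   2.26  1.71  0.59 -1.54]
scene 917 y [-0.0551 -0.0455  0.0488  0.052 ] zmax 0.1034
   -0.045 x -0.0196 0.0295 ztop 0.104 x at top -0.0006
   -0.03 x -0.0192 0.0291 ztop 0.1026 x at top 0.0022
   -0.015 x -0.0194 0.0304 ztop 0.1029 x at top 0.0001
   0.03 x -0.0289 0.0295 ztop 0.096 x at top 0.0017
  disc y [-0.0616 -0.0552 -0.0537] x [-0.0079  0.0254]
top 1063 y [-0.0459 -0.0434  0.0484  0.0508] zmax 0.1052
   -0.045 x -0.0298 0.0275 ztop 0.1046 x at top -0.0005
   -0.03 x -0.0298 0.0264 ztop 0.1042 x at top -0.0025
   -0.015 x -0.0292 0.0281 ztop 0.1056 x at top 0.0007
   0.03 x -0.0292 0.0282 ztop 0.0973 x at top 0.0014
  disc y [-0.0606 -0.0562 -0.0543] x [-0.0249  0.0203]
off [-0.006  0.    -0.003] scale 1.0 rows>= 0.0
```

View pics/g20.png

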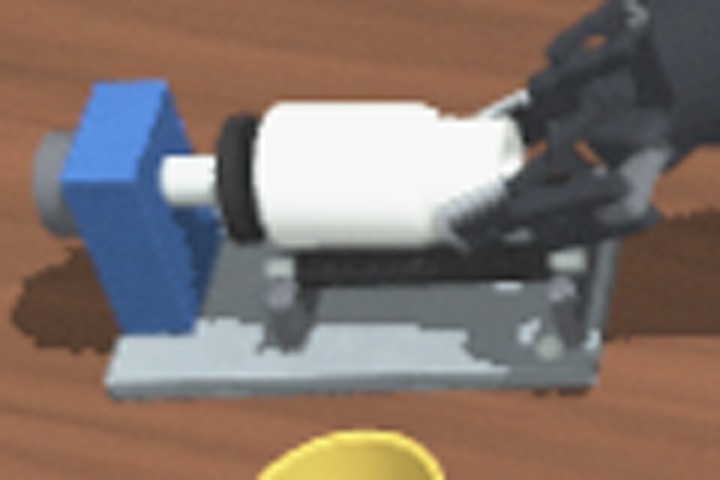

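Request:
step_arm(offset=[[-0.005, 0, -0.003], [-0.005, 0, -0.003], [-0.005, 0, -0.003], [-0.005, 0, -0.003]], rot=[[0, 0, 0], [0, 0, 0], [0, 0, 0], [0, 0, 0]], grip=[0.56, 0.62, 0.7, 0.7])

```text
time_s: 34.7
tool_pos: [0.4823, -0.1852, 0.1477]
ee_rot: [0.398, 0.525, 0.688, -0.304]
ft_force: [-0.0, -0.1, -0.0]
finger_gap: 0.7
```

```bash
python3 -c "
from h import *
st();chk()
im=get_image('scene')
cv2.imwrite('pics/g21.png',cv2.resize(im['color'][190:270,110:230],None,fx=6,fy=6,interpolation=cv2.INTER_CUBIC))"
```

```text
t 34.7 p [ 0.4823 -0.1852  0.1477] y [ 0.964  0.264 -0.   ] z [ 0.229 -0.836 -0.498] F [-0.  -0.1 -0. ] T [ 0.88  0.19 -0.01] g 0.7 q [-0.5   0.88  0.6   2.26  1.71  0.59 -1.54]
scene 951 y [-0.0544 -0.0463  0.0495  0.0559] zmax 0.1036
   -0.045 x -0.0127 0.0287 ztop 0.1033 x at top 0.0004
   -0.03 x -0.0215 0.0299 ztop 0.1034 x at top -0.001
   -0.015 x -0.019 0.0304 ztop 0.1034 x at top -0.0027
   0.03 x -0.0434 0.0362 ztop 0.0969 x at top 0.0013
  disc y [-0.0607 -0.0553 -0.0536] x [-0.0105  0.0252]
top 1020 y [-0.0457 -0.0442  0.0482  0.0488] zmax 0.1049
   -0.045 x -0.0298 0.0276 ztop 0.1046 x at top -0.0008
   -0.03 x -0.0298 0.0272 ztop 0.1051 x at top -0.0031
   -0.015 x -0.0292 0.0282 ztop 0.1044 x at top -0.0012
   0.03 x -0.0224 0.0226 ztop 0.0972 x at top -0.0003
  disc y [-0.0599 -0.0563 -0.0545] x [-0.0248  0.0204]
```

View pics/g21.png

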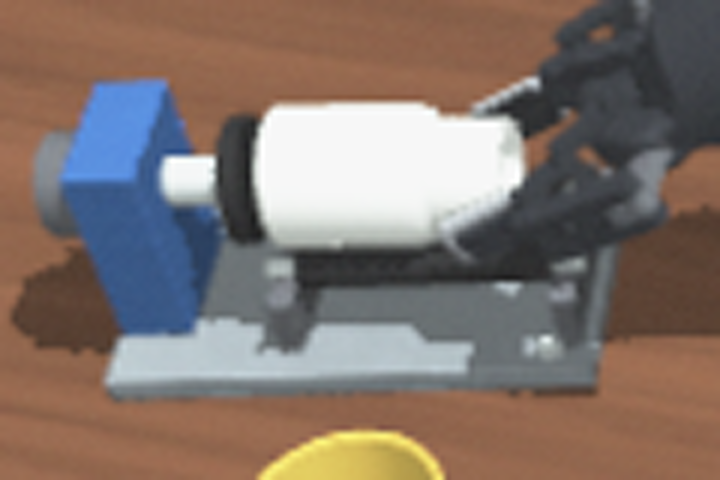

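The bottle rests on the rollers. Its base is at cradle y of about -46 mm, so about 8.5 mm from the disc, and it is level. I back off along the tool axis.

Request:
step_arm(offset=[[0, 0, -0.15], [0, 0, -0.4], [0, 0, -0.9], [0, 0, -0.9]], rot=[[0, 0, 0], [0, 0, 0], [0, 0, 0], [0, 0, 0]], grip=[0.72, 0.72, 0.72, 0.72])

```text
time_s: 35.35
tool_pos: [0.4581, -0.0913, 0.2023]
ee_rot: [0.399, 0.524, 0.69, -0.301]
ft_force: [0.8, -0.2, 0.7]
finger_gap: 0.719
```

Request:
step_arm(offset=[[-0.4, 0, -0.3], [-0.6, 0, -0.5], [-0.6, 0, -0.5], [-0.6, 0, -0.5], [-0.6, 0, -0.5], [-0.6, 0, -0.5], [-0.6, 0, -0.5], [-0.6, 0, -0.5]], rot=[[0, 0, 0], [0, 0, 0], [0, 0, 0], [0, 0, 0], [0, 0, 0], [0, 0, 0], [0, 0, 0], [0, 0, 0]], grip=[0.72, 0.72, 0.72, 0.72, 0.72, 0.72, 0.72, 0.72])

```text
time_s: 36.35
tool_pos: [0.4534, -0.0792, 0.2938]
ee_rot: [0.398, 0.525, 0.688, -0.304]
ft_force: [-0.4, 0.1, 0.0]
finger_gap: 0.725
```

```bash
python3 -c "
from h import *
st();chk()
for n in('scene','top'):
  im=get_image(n); cv2.imwrite(f'pics/fin_{n}.png',im['color'])
  W=cloud(im);H=cv2.cvtColor(im['color'],cv2.COLOR_BGR2HSV)
  old=dict(np.load(n+'0.npz'));W0=cloud(old)
  d=np.abs(im['color'].astype(int)-old['color']).max(-1)
  for nm,(u,v) in dict(tin=(229,163),cup=(445,172),tape=(440,328),turq=(279,190)).items():
    if n=='top': print(nm,np.median(d[v-22:v+22,u-22:u+22]),(d[v-22:v+22,u-22:u+22]>60).sum())
"
```

```text
t 36.35 p [ 0.4534 -0.0792  0.2938] y [ 0.964  0.264 -0.   ] z [ 0.229 -0.837 -0.498] F [-0.4  0.1  0. ] T [0.83 0.21 0.05] g 0.725 q [-0.83  0.47  0.69  2.32  1.21  0.82 -0.98]
scene 953 y [-0.0555 -0.0454  0.0488  0.0495] zmax 0.1033
   -0.045 x -0.0124 0.0283 ztop 0.1038 x at top 0.0006
   -0.03 x -0.0197 0.0291 ztop 0.1027 x at top 0.0024
   -0.015 x -0.0195 0.0304 ztop 0.103 x at top 0.0008
   0.03 x -0.0216 0.0243 ztop 0.0969 x at top 0.0053
  disc y [-0.0613 -0.0551 -0.0539] x [-0.0103  0.0255]
top 1017 y [-0.0458 -0.0437  0.0481  0.0487] zmax 0.1049
   -0.045 x -0.0298 0.0275 ztop 0.105 x at top -0.0028
   -0.03 x -0.0292 0.0276 ztop 0.1048 x at top -0.0028
   -0.015 x -0.0292 0.0281 ztop 0.1037 x at top 0.0003
   0.03 x -0.0224 0.0224 ztop 0.0981 x at top 0.0001
  disc y [-0.0598 -0.0562 -0.0545] x [-0.0248  0.0202]
tin 2.0 0
cup 4.0 0
tape 3.0 0
turq 4.0 0
```

View pics/fin_scene.png

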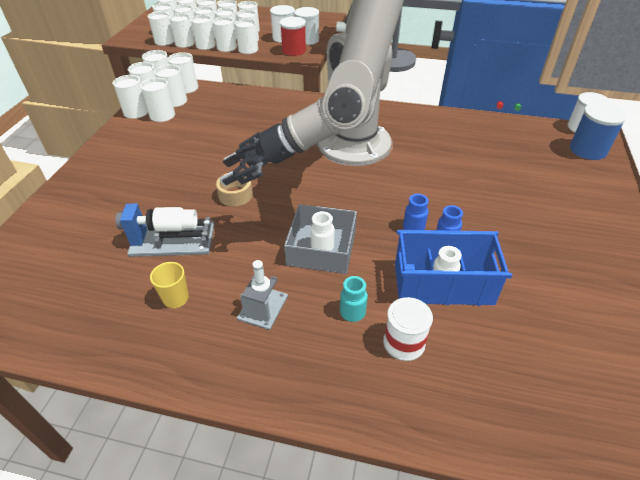

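View pics/fin_top.png

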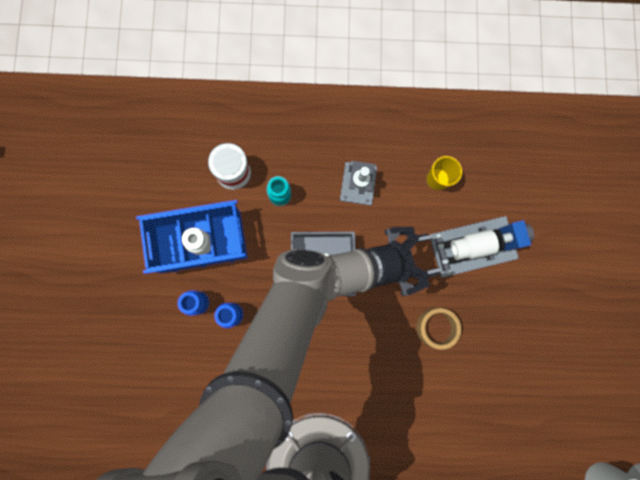

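The final pictures show the bottle on the rollers (scene 175,220), the slack one in the bin (322,230), the tight one in the crate (449,260) and the gauge hung (260,285). The bystanders have not moved, and the arm is clear and still.

```bash
python3 -c "
from h import *
print(hand_in())"
```

```text
the job is handed in; nothing more can be done
None
```

I tried the gauge in all three bottles from left to right, hung it back in its rest, sorted the bottles and handed the job in at about 36 s.

| Bottle | What the gauge did | Result | Where it is now |
|---|---|---|---|
| Left | Go plug in, no-go stopped at the rim with 25 N pressing | Good | On the cradle rollers, neck away from the disc |
| Middle | Stopped about 3 mm in with 24 N pressing | Tight | Left standing in the crate |
| Right | Went in until the flange met the rim, 15 N pressing | Slack | Upright in the scrap bin |

**Last checks:**
- The good bottle lies level and still on the rollers, with its base about 8–9 mm from the drive disc. The description gives 7.5 mm for a well laid bottle.
- The cameras put the top of that bottle at 103–105 mm, where 101 mm was expected. I put that down to the cameras' 2 mm calibration error.
- The gauge hangs in its slot. The ink tin, cup, tape and turquoise look-alike match the first top picture, and by eye the blue ones have not moved.
- The arm is clear of everything and reads no contact force.

**What went wrong:**
- My first try in the left bottle came down about 5 mm off its axis, and the gauge pressed on the rim with 42 N. I backed off, saw that the bottle had not moved, realigned and repeated the try properly.
- I also released and re-gripped the good bottle once in its cell, with the tool tilted, so that it could be laid flat at the cradle.

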